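# Clear the welding bench at the end of the shift

## Task

Clear the welding bench at the end of the shift: hang every spanner lying on it by its eye on the sloping tool rack, one to a peg, and stand every tin upright in a free compartment of the crate, one to a compartment. Leave the jars already in the crate, and the tape measure and cup, where they are.

Things in the scene. Friction and masses are not known exactly. Their poses are not given: they have to be found in the camera images.
- comb_grip (a point): Combination spanner, bright steel, 200 mm long, 12 mm thick, flat on the bench at first; absent in some runs. Point: middle of its handle, half-way through the thickness, near the centre of mass. +x runs along the tool to the eye (jaws, up to 48 mm wide, at -x), z square to the flat. Handle 22 mm wide, 9 mm thick, straight for 50 mm either way. Either face may go to the rack.
- comb_eye (a point): Centre of the round eye of the same tool, 75 mm along +x from its comb_grip point: hole 24 mm across, outside 40 mm, 12 mm thick.
- adjust_grip (a point): Adjustable wrench, dark steel with orange dipped handle, 200 mm long, 12 mm thick, flat on the bench at first; absent in some runs. Point: middle of its handle, half-way through the thickness, near the centre of mass. +x runs along the tool to the eye (jaws, up to 48 mm wide, at -x), z square to the flat. Handle 26 mm wide, 10 mm thick, straight for 50 mm either way. Either face may go to the rack.
- adjust_eye (a point): Centre of the round eye of the same tool, 75 mm along +x from its adjust_grip point: hole 24 mm across, outside 40 mm, 12 mm thick.
- key_grip (a point): Gas-bottle key, painted green with bright steel jaws, 200 mm long, 12 mm thick, flat on the bench at first; absent in some runs. Point: middle of its handle, half-way through the thickness, near the centre of mass. +x runs along the tool to the eye (jaws, up to 48 mm wide, at -x), z square to the flat. Handle 24 mm wide, 10 mm thick, straight for 50 mm either way. Either face may go to the rack.
- key_eye (a point): Centre of the round eye of the same tool, 75 mm along +x from its key_grip point: hole 24 mm across, outside 40 mm, 12 mm thick.
- peg1: One of three straight steel pegs, 10 mm in diameter, 55 mm long, red end, 90 mm apart in a row high on the sloping tool rack. Origin: the peg's root on the bar, about 0.2 m above the bench. +z runs out along the peg, leaning 40 degrees from vertical towards the front (15 degrees up from square to the frame); +x points up and back, y is level along the row.
- peg2: One of three straight steel pegs, 10 mm in diameter, 55 mm long, red end, 90 mm apart in a row high on the sloping tool rack. Origin: the peg's root on the bar, about 0.2 m above the bench. +z runs out along the peg, leaning 40 degrees from vertical towards the front (15 degrees up from square to the frame); +x points up and back, y is level along the row.
- peg3: One of three straight steel pegs, 10 mm in diameter, 55 mm long, red end, 90 mm apart in a row high on the sloping tool rack. Origin: the peg's root on the bar, about 0.2 m above the bench. +z runs out along the peg, leaning 40 degrees from vertical towards the front (15 degrees up from square to the frame); +x points up and back, y is level along the row.
- rack: Open blue steel tool rack on a wooden base, fixed, 280 mm wide (y), front (-x) to the robot. Its frame rises at 55 degrees away from the front to 233 mm: a bar carries the pegs, a 50 mm bar 140 mm below backs the tools. A tool let go with its eye over a peg slides down it and swings back on the lower bar. Origin: on the bench; the base reaches 90 mm in front of it, 110 mm behind.
- crate: Grey open crate, fixed to the bench, 257 mm (its x) by 173 mm (its y), 46 mm high; walls and dividers 5 mm, floor 5 mm thick, inner cells about 79 mm square. Origin: centre of the underside. Six compartments: centres at x = -84, 0 and +84 mm, y = -42 and +42 mm in its frame.
- tin1_mid (a point): Closed round tin with a red label, 62 mm in diameter, 75 mm tall, about 0.3 kg, standing on the bench at first; absent in some runs. This point is its centre, half-way up; z is its axis.
- tin2_mid (a point): Closed round tin with a blue label, 62 mm in diameter, 75 mm tall, about 0.3 kg, standing on the bench at first; absent in some runs. This point is its centre, half-way up; z is its axis.
- tin3_mid (a point): Closed round tin with a yellow label, 62 mm in diameter, 75 mm tall, about 0.3 kg, standing on the bench at first; absent in some runs. This point is its centre, half-way up; z is its axis.
- tin4_mid (a point): Closed round tin with a white label, 62 mm in diameter, 75 mm tall, about 0.3 kg, standing on the bench at first; absent in some runs. This point is its centre, half-way up; z is its axis.
- tin5_mid (a point): Closed round tin with a green label, 62 mm in diameter, 75 mm tall, about 0.3 kg, standing on the bench at first; absent in some runs. This point is its centre, half-way up; z is its axis.
- jar1_mid (a point): Low amber jar with a black lid, 54 mm in diameter and 65 mm tall, already standing in a compartment of the crate; absent in some runs. This point is its centre, half-way up; z is its axis.
- jar2_mid (a point): Low amber jar with a black lid, 54 mm in diameter and 65 mm tall, already standing in a compartment of the crate; absent in some runs. This point is its centre, half-way up; z is its axis.
- jar3_mid (a point): Low amber jar with a black lid, 54 mm in diameter and 65 mm tall, already standing in a compartment of the crate; absent in some runs. This point is its centre, half-way up; z is its axis.
- tape: Grey tape measure, 62 by 36 by 60 mm, on the bench near the robot; not part of the job. Origin: centre of the underside.
- cup: Blue cup with marking sticks, 72 mm across and about 130 mm tall with the sticks, on the bench to the right of the crate; not part of the job. Origin: centre of the underside.

How it is judged (in metres and radians):
At the end, for the whole second after the job is handed in: Every spanner present hangs with its eye round a peg (eye centre within 12 mm of the peg's axis each way and 0 to 48 mm out along it), no two on one peg; every tin present stands on the floor of a crate compartment within 0.1 rad of upright; the jars still stand upright in the crate; all is at rest (((x of comb_eye in the frame of peg1 between -0.012 and 0.012 m and y of comb_eye in the frame of peg1 between -0.012 and 0.012 m and z of comb_eye in the frame of peg1 between 0 and 0.048 m) or (x of comb_eye in the frame of peg2 between -0.012 and 0.012 m and y of comb_eye in the frame of peg2 between -0.012 and 0.012 m and z of comb_eye in the frame of peg2 between 0 and 0.048 m) or (x of comb_eye in the frame of peg3 between -0.012 and 0.012 m and y of comb_eye in the frame of peg3 between -0.012 and 0.012 m and z of comb_eye in the frame of peg3 between 0 and 0.048 m)) and ((x of adjust_eye in the frame of peg1 between -0.012 and 0.012 m and y of adjust_eye in the frame of peg1 between -0.012 and 0.012 m and z of adjust_eye in the frame of peg1 between 0 and 0.048 m) or (x of adjust_eye in the frame of peg2 between -0.012 and 0.012 m and y of adjust_eye in the frame of peg2 between -0.012 and 0.012 m and z of adjust_eye in the frame of peg2 between 0 and 0.048 m) or (x of adjust_eye in the frame of peg3 between -0.012 and 0.012 m and y of adjust_eye in the frame of peg3 between -0.012 and 0.012 m and z of adjust_eye in the frame of peg3 between 0 and 0.048 m)) and ((x of key_eye in the frame of peg1 between -0.012 and 0.012 m and y of key_eye in the frame of peg1 between -0.012 and 0.012 m and z of key_eye in the frame of peg1 between 0 and 0.048 m) or (x of key_eye in the frame of peg2 between -0.012 and 0.012 m and y of key_eye in the frame of peg2 between -0.012 and 0.012 m and z of key_eye in the frame of peg2 between 0 and 0.048 m) or (x of key_eye in the frame of peg3 between -0.012 and 0.012 m and y of key_eye in the frame of peg3 between -0.012 and 0.012 m and z of key_eye in the frame of peg3 between 0 and 0.048 m)) and distance between comb_eye and adjust_eye above 0.06 m and distance between each of comb_eye, adjust_eye and key_eye above 0.06 m and x of tin1_mid in the frame of crate between -0.128 and 0.128 m and y of tin1_mid in the frame of crate between -0.086 and 0.086 m and z of tin1_mid in the frame of crate between 0.0385 and 0.0475 m and angle between each of tin1_mid, tin2_mid, tin3_mid, tin4_mid, tin5_mid, jar1_mid, jar2_mid, jar3_mid's own z axis and vertical below 0.1 rad and x of tin2_mid in the frame of crate between -0.128 and 0.128 m and y of tin2_mid in the frame of crate between -0.086 and 0.086 m and z of tin2_mid in the frame of crate between 0.0385 and 0.0475 m and x of tin3_mid in the frame of crate between -0.128 and 0.128 m and y of tin3_mid in the frame of crate between -0.086 and 0.086 m and z of tin3_mid in the frame of crate between 0.0385 and 0.0475 m and x of tin4_mid in the frame of crate between -0.128 and 0.128 m and y of tin4_mid in the frame of crate between -0.086 and 0.086 m and z of tin4_mid in the frame of crate between 0.0385 and 0.0475 m and x of tin5_mid in the frame of crate between -0.128 and 0.128 m and y of tin5_mid in the frame of crate between -0.086 and 0.086 m and z of tin5_mid in the frame of crate between 0.0385 and 0.0475 m and x of jar1_mid in the frame of crate between -0.128 and 0.128 m and y of jar1_mid in the frame of crate between -0.086 and 0.086 m and z of jar1_mid in the frame of crate between 0.0335 and 0.0425 m and x of jar2_mid in the frame of crate between -0.128 and 0.128 m and y of jar2_mid in the frame of crate between -0.086 and 0.086 m and z of jar2_mid in the frame of crate between 0.0335 and 0.0425 m and x of jar3_mid in the frame of crate between -0.128 and 0.128 m and y of jar3_mid in the frame of crate between -0.086 and 0.086 m and z of jar3_mid in the frame of crate between 0.0335 and 0.0425 m and linear speed of each of comb, adjust, key, tin1, tin2, tin3, tin4, tin5 below 0.02 m/s); the robot touches nothing.
It fails at once if the tape measure is pushed away or knocked over (distance of tape from where it was at the start of the episode above 0.04 m or angle between tape's own z axis and vertical above 0.5 rad).
It fails at once if the cup is pushed away or knocked over (distance of cup from where it was at the start of the episode above 0.04 m or angle between cup's own z axis and vertical above 0.5 rad).
It fails at once if a jar already put away leaves its compartment (distance of any of jar1_mid, jar2_mid, jar3_mid from where it was at the start of the episode above 0.035 m).
Of comb, adjust, key only 2 to 3 are there at a start; the rules pass over those that are not, and their reading is None.
Of tin1, tin2, tin3, tin4, tin5 only 3 to 5 are there at a start; the rules pass over those that are not, and their reading is None.
Of jar1, jar2, jar3 only 1 to 1 are there at a start; the rules pass over those that are not, and their reading is None.
At some moment in a run one of tin1, tin2, tin3, tin4, tin5 may be knocked a few centimetres aside while the robot is not near it.
It also fails if it takes over 210 s, if anything falls off the work surface, if the arm or the gripper's body presses on something with over 40 N, if the wrist force passes 120 N, or if a joint passes its speed limit or range.

## Robot

A 6-joint arm with a two-finger parallel gripper is mounted at the origin on the work surface. World frame = base frame: x ahead of the robot, y to its left, z up, the work surface at z = 0. Lengths are in mm, angles in rad, forces in N, time in s.
With the tool pointing down it reaches from about 350 to 875 mm from the base axis. Payload 4.2 kg.
Tool frame: the origin (TCP) lies at the very end of the fingers, on their centre line; the grasp point (between the pads) lies 19 mm behind it; z points along the fingers, y is the direction in which the jaws open and shut (so a half turn about z gives the same grasp; the last joint's range is limited). The gripper opens to 85 mm and grips with 20 to 120 N. Pads are 22 mm wide; open, the fingers measure 114 mm over their backs; the gripper's body (76 mm by 85 mm) begins 54 mm behind the grasp point. The pads swing forward as they close: fully open they stand 13 mm farther back than shut.
Start: joints at [-1.022, 0.385, 0.008, 0, -1.194, -0.259], TCP at [178.616, -598.912, 231.312] pointing down, gripper open.
Joint ranges: [-3.14, 3.14], [-1.21, 2.06], [-1.07, 1.41], [-3.16, 2.05], [-2.99, -0.16], [-3.1, 3.1]. Speed limits (rad/s): [2.79, 2.79, 3.14, 3.14, 3.14, 3.14].

## Interface

Orientations are given as a unit quaternion [x, y, z, w].
In Python, from bench import telemetry, eyes, arm gives the robot as it stands. The module is installed in compiled form; this text tells all that it offers.
- The arm moves only by the tool move_arm, never from a script. Its argument "deltas" is text: rows parted by semicolons, each of 6 numbers parted by spaces: the shift along the tool's x, y, z in cm, then the turn, a rotation vector about the tool's x, y, z in rad. A call has 1 to 12 rows; each row shifts and turns the commanded pose from where the row before left it, along the tool's axes as they then stand; what a row does not reach is not made up. A row lasts 1/8 s, in which the tool goes at most 62.5 mm and 10.7 degrees, less where a joint would pass 70% of its speed; a pose out of reach is approached as far as the arm can. A call is refused whole if a number of a shift passes 6.25 or a number of a turn 0.188, either way. A call with a gripper value outside its range is refused whole. "grip" is the finger opening in cm, from 0 to 8.54, set as the call begins (left out, the last holds). The fingers move at their own pace and stop on an object; the grip force is fixed at half the most. Time passes only in rows, so rows that do not move let the fingers close. It gives the time, the measured TCP pose, the force and the opening at its end, in the units of the state.
- telemetry.read_state(): the state, without advancing time (a new reading comes with each control period).
- eyes.get_image(name): name is "scene" or "top" or "wrist"; returns a dict with "pixels" (400x640x3 uint8, blue, green, red), "range_z" (400x640 float32, mm along the optical axis (not along the pixel's ray), 0 where there is no reading), "fx", "fy", "cx", "cy" (pixels), "origin" and "orientation" of the camera in the world; the wrist camera has in their place "tool_from_camera" (4x4, takes a point from camera to tool coordinates, whose origin is the TCP and whose axes are the flange's). Camera axes: x right, y up, looking along -z (the intrinsics and any distortion apply to the point x, -y, -z); pixel columns grow to the right and rows downward; lengths in mm; the calibration is good to about 2 mm. A picture is of the moment at which its call begins: read the wrist's pose just before it.
- arm.job_done(): hands the job in, once; it reports no verdict.
Trained networks look in a picture, given as the dict that the camera call returned (one of the last four; its "shot" number tells which), for a name from the list of things; names that differ only in an ending like _2 or _b are one class to them, and where a whole thing is asked for, a point or a joint stands for the part that bears it (a point fixed in the world has none). Each returns a list of dicts, best first, with "p" (0 to 1); they miss things now and then, are a little off and sometimes report something else, mostly with a low value. They report only what shows in the picture. A call takes as long as a camera call.
- eyes.boxes_of(picture, name): "point" ([x, y, z] in mm, in world coordinates, good to about 4 mm: the middle of the surface that is visible of it).
The state is a dict: "clock": time; "joints": joint angles; "joint_vel": joint speeds; "joint_efforts": joint torques, N m; "position": TCP position; "ee_rot": TCP orientation; "contact_force": force on the tool from outside, world axes, zero at the start; "wrist_torque": the same for the moment, N m; "gripper_width": finger opening in mm.
Only numpy, scipy, OpenCV 4.12 (cv2) and the standard library are available. Lean on these libraries where they do the work, as an engineer would, in place of code of your own. Each camera call takes 0.05 s, during which the arm holds its last target.

## Working session

There is one attempt and no reset: what is moved stays moved. The work goes in short steps, Python scripts to look and compute and a tool call to move; the robot and the scene stay as the last step left them, time stands still between calls to the robot, and variables do not carry over. Pictures are saved under pics/ and viewed, and the job is handed in when it is done.

Besides the shell and the picture viewer there is one more tool, called as name(argument=value, ...), one argument or row to a line, values as JSON. move_arm: Moves the arm, as the interface text tells. Its arguments: {"type":"object","properties":{"deltas":{"type":"string"},"grip":{"type":"number"}},"required":["deltas"]}

```bash
mkdir -p pics; cat > h.py <<'E'
import numpy as np, cv2
from scipy.spatial.transform import Rotation as R
from bench import telemetry, eyes, arm
def shot(name,fn=None):
    p=eyes.get_image(name)
    if fn: cv2.imwrite('pics/'+fn,p['pixels'])
    return p
def camT(p,st=None):
    if 'origin' in p:
        T=np.eye(4);T[:3,:3]=R.from_quat(p['orientation']).as_matrix() if len(np.ravel(p['orientation']))==4 else np.array(p['orientation']);T[:3,3]=p['origin'];return T
    T=np.eye(4);T[:3,:3]=R.from_quat(st['ee_rot']).as_matrix();T[:3,3]=st['position']
    return T@np.array(p['tool_from_camera'])
def pts(p,st=None):
    z=p['range_z'];v,u=np.mgrid[0:z.shape[0],0:z.shape[1]]
    X=(u-p['cx'])/p['fx']*z;Y=-(v-p['cy'])/p['fy']*z
    P=np.stack([X,Y,-z,np.ones_like(z)],-1)@camT(p,st).T
    P=P[...,:3];P[z<=0]=np.nan
    return P
E
python3 - <<'E'
from h import *
st=telemetry.read_state();print(st)
ps=shot('scene','s0.png');pt=shot('top','t0.png')
print({k:v for k,v in pt.items() if k not in('pixels','range_z')});print({k:v for k,v in ps.items() if k not in('pixels','range_z')})
for n in ['comb_grip','comb_eye','adjust_grip','adjust_eye','key_grip','key_eye','peg1','rack','crate','tin1_mid','tin2_mid','tin3_mid','tin4_mid','tin5_mid','jar1_mid','tape','cup']:
    for nm,p in(('top',pt),('scene',ps)):
        print(n,nm,[(np.round(d['point'],0).tolist(),round(d['p'],2)) for d in eyes.boxes_of(p,n)[:4]])
print(telemetry.read_state()['clock'])
E
```

```text
{'clock': 0.0, 'joints': array([-1.02241565e+00,  3.85563554e-01,  6.62366969e-03, -5.11589054e-04,
       -1.19399085e+00, -2.58610554e-01]), 'joint_vel': array([-0.0013141 ,  0.00101956, -0.00079611,  0.00087944,  0.00101442,
        0.00092272]), 'joint_efforts': array([ 3.20261579e-04, -3.92293167e+01,  1.88405460e+01,  4.18624565e+00,
       -4.50421343e-03, -7.05626150e-06]), 'position': array([ 178.44351003, -598.37532581,  230.21464367]), 'ee_rot': array([-1.44285225e-01,  9.89535537e-01,  1.07484761e-03, -2.00365360e-04]), 'contact_force': array([ 0.21174204,  0.59996726, -0.21839563]), 'wrist_torque': array([ 0.01365367,  0.00504151, -0.03008009]), 'gripper_width': 85.61362663400462}
{'fx': 487.618310309175, 'fy': 487.618310309175, 'cx': 325.418132716292, 'cy': 197.7996226950911, 'origin': array([ 355.16597417,  -52.21825197, 1556.24745048]), 'orientation': array([ 0.04009812, -0.03337969, -0.69985137,  0.71238051]), 'shot': 2}
{'fx': 374.12046392504334, 'fy': 374.12046392504334, 'cx': 319.77029580874665, 'cy': 199.34670339968764, 'origin': array([1191.43489252, -106.379627
[... 1044 characters left out ...]
e top [([471.0, -353.0, 8.0], 0.86)]
crate scene [([481.0, -356.0, 20.0], 0.72)]
tin1_mid top [([467.0, -133.0, 11.0], 0.5)]
tin1_mid scene []
tin2_mid top [([603.0, 81.0, 78.0], 0.57)]
tin2_mid scene [([625.0, 77.0, 75.0], 0.9)]
tin3_mid top [([624.0, -231.0, 76.0], 0.62)]
tin3_mid scene []
tin4_mid top [([694.0, 7.0, 76.0], 0.64)]
tin4_mid scene [([715.0, 1.0, 77.0], 0.8)]
tin5_mid top [([443.0, -21.0, 9.0], 0.36), ([694.0, 7.0, 74.0], 0.21)]
tin5_mid scene []
jar1_mid top []
jar1_mid scene []
tape top [([287.0, -205.0, 63.0], 0.54)]
tape scene [([300.0, -204.0, 53.0], 0.83)]
cup top [([366.0, -512.0, 64.0], 0.66)]
cup scene [([381.0, -504.0, 71.0], 0.7), ([484.0, -131.0, 12.0], 0.67)]
1.8
```

View pics/s0.png

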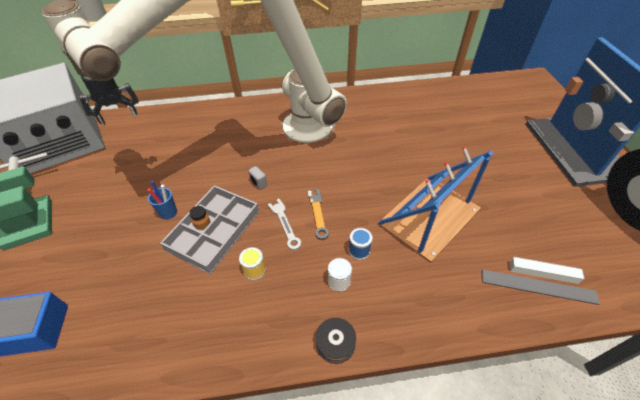

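View pics/t0.png

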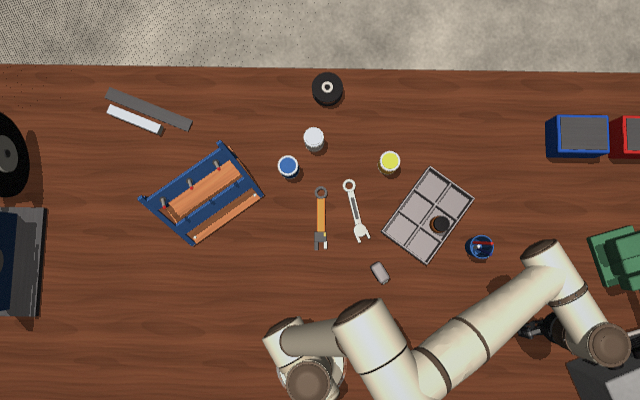

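```bash
cat >> h.py <<'E'
import sys
def Rdown(xdir_deg):
    # tool z down, tool x at azimuth deg
    a=np.deg2rad(xdir_deg);x=np.array([np.cos(a),np.sin(a),0]);z=np.array([0,0,-1.]);return np.stack([x,np.cross(z,x),z],1)
def plan(p1,R1,step=50.,p0=None,R0=None,n=None,rstep=0.17,show=True):
    st=telemetry.read_state()
    if p0 is None: p0=np.array(st['position'])
    if R0 is None: R0=R.from_quat(st['ee_rot']).as_matrix()
    p1=np.array(p1,float);w=R.from_matrix(R0.T@R1).as_rotvec()
    if n is None: n=int(max(1,np.ceil(np.linalg.norm(p1-p0)/step),np.ceil(np.linalg.norm(w)/rstep)))
    wr=np.round(w/n,3);Rc=R0.copy();pc=p0.copy();rows=[]
    for i in range(n):
        tgt=p0+(p1-p0)*(i+1)/n
        d=np.round(Rc.T@(tgt-pc)/10,2)+0.0
        pc=pc+Rc@d*10;Rc=Rc@R.from_rotvec(wr).as_matrix()
        rows.append(' '.join('%g'%v for v in list(d)+list(wr+0.0)))
    if show: print(n,'; '.join(rows))
    return pc,Rc
def now():
    st=telemetry.read_state();Rm=R.from_quat(st['ee_rot']).as_matrix()
    print('t',round(st['clock'],2),'p',np.round(st['position'],1),'x',np.round(Rm[:,0],3),'z',np.round(Rm[:,2],3),'F',np.round(st['contact_force'],1),'w',round(st['gripper_width'],1));return st
E
python3 - <<'E'
from h import *
now()
plan([440,-80,330],Rdown(180))
P=eyes.get_image('wrist');print({k:v for k,v in P.items() if k not in('pixels','range_z')})
E
```

```text
t 1.8 p [ 178.6 -598.9  231.3] x [-0.958 -0.286 -0.   ] z [ 0. -0. -1.] F [ 0.5  0.5 -0.1] w 85.4
12 -3.32 3.52 -0.82 0 0 0.024; -3.24 3.6 -0.82 0 0 0.024; -3.15 3.68 -0.83 0 0 0.024; -3.06 3.75 -0.82 0 0 0.024; -2.97 3.82 -0.82 0 0 0.024; -2.88 3.9 -0.82 0 0 0.024; -2.78 3.96 -0.83 0 0 0.024; -2.69 4.03 -0.82 0 0 0.024; -2.59 4.09 -0.82 0 0 0.024; -2.49 4.15 -0.82 0 0 0.024; -2.39 4.21 -0.83 0 0 0.024; -2.29 4.27 -0.82 0 0 0.024
{'fx': 358.22271171650283, 'fy': 358.22271171650283, 'cx': 315.2387479537435, 'cy': 196.72786835402997, 'tool_from_camera': array([[-1.61251685e-03,  9.46257623e-01,  3.23409818e-01,
         8.42228091e+01],
       [ 9.99998695e-01,  1.49260721e-03,  6.18793197e-04,
         4.21146370e-01],
       [ 1.02813954e-04,  3.23410393e-01, -9.46258795e-01,
        -1.41263967e+02],
       [ 0.00000000e+00,  0.00000000e+00,  0.00000000e+00,
         1.00000000e+00]]), 'shot': 3}
```

move_arm(
  deltas="-3.32 3.52 -0.82 0 0 0.024; -3.24 3.6 -0.82 0 0 0.024; -3.15 3.68 -0.83 0 0 0.024; -3.06 3.75 -0.82 0 0 0.024; -2.97 3.82 -0.82 0 0 0.024; -2.88 3.9 -0.82 0 0 0.024; -2.78 3.96 -0.83 0 0 0.024; -2.69 4.03 -0.82 0 0 0.024; -2.59 4.09 -0.82 0 0 0.024; -2.49 4.15 -0.82 0 0 0.024; -2.39 4.21 -0.83 0 0 0.024; -2.29 4.27 -0.82 0 0 0.024",
  grip=6,
)

```text
clock: 3.35
position: [440.4, -78.4, 330.7]
ee_rot: [-0.001, 1.0, 0.0, 0.001]
contact_force: [0.5, -0.6, -0.1]
gripper_width: 60.2
```

```bash
python3 - <<'E'
from h import *
st=now();p=shot('wrist','w1.png');pt=shot('top','t1.png');ps=shot('scene','s1.png')
np.savez('w1.npz',P=pts(p,st),c=p['pixels']);np.savez('t1.npz',P=pts(pt),c=pt['pixels']);np.savez('s1.npz',P=pts(ps),c=ps['pixels'])
for n in ['comb_grip','adjust_grip','tin2_mid','tin3_mid','tin4_mid']:
    for nm,q in(('wrist',p),('top',pt),('scene',ps)):
        print(n,nm,[(np.round(d['point'],0).tolist(),round(d['p'],2)) for d in eyes.boxes_of(q,n)[:3]])
now()
E
```

```text
t 3.35 p [440.4 -78.4 330.7] x [-1.    -0.001 -0.001] z [ 0.001  0.    -1.   ] F [ 0.5 -0.6 -0.1] w 60.2
comb_grip wrist [([456.0, -134.0, 10.0], 0.56), ([434.0, -377.0, 68.0], 0.49)]
comb_grip top [([414.0, -146.0, 10.0], 0.75)]
comb_grip scene [([481.0, -130.0, 7.0], 0.84), ([542.0, 317.0, 11.0], 0.25)]
adjust_grip wrist [([430.0, -15.0, 9.0], 0.87)]
adjust_grip top [([385.0, -20.0, 14.0], 0.5)]
adjust_grip scene [([456.0, -23.0, 13.0], 0.67), ([643.0, -231.0, 73.0], 0.3)]
tin2_mid wrist [([588.0, 79.0, 73.0], 0.9)]
tin2_mid top [([600.0, 82.0, 80.0], 0.91)]
tin2_mid scene [([625.0, 76.0, 78.0], 0.79)]
tin3_mid wrist [([599.0, -239.0, 68.0], 0.66)]
tin3_mid top [([625.0, -229.0, 75.0], 0.86), ([436.0, -380.0, 69.0], 0.44)]
tin3_mid scene [([642.0, -232.0, 77.0], 0.72), ([528.0, 335.0, 213.0], 0.72)]
tin4_mid wrist [([680.0, 1.0, 76.0], 0.78)]
tin4_mid top [([693.0, 6.0, 72.0], 0.73)]
tin4_mid scene [([713.0, 0.0, 76.0], 0.64), ([645.0, -233.0, 73.0], 0.2)]
t 4.25 p [440.  -80.1 330. ] x [-1.    -0.002  0.   ] z [-0. -0. -1.] F [ 0.1  0.3 -0.5] w 59.8
```

View pics/w1.png

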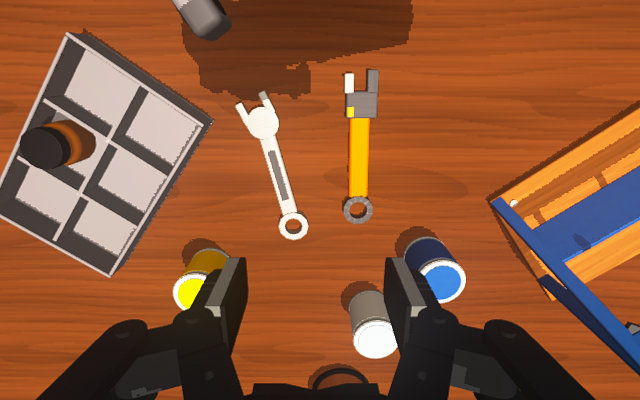

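```bash
cat >> h.py <<'E'
def topc(P,c,x,y,zr=(68,84),r=45):
    m=(np.hypot(P[...,0]-x,P[...,1]-y)<r)&(P[...,2]>zr[0])&(P[...,2]<zr[1])
    q=P[m][:,:2].astype(np.float32)
    if len(q)<8: return None
    (cx,cy),rr=cv2.minEnclosingCircle(q)
    return np.round([cx,cy,rr,np.median(P[m][:,2]),len(q)],1)
E
python3 - <<'E'
from h import *
for f in 'wts':
    d=np.load(f+'1.npz');P=d['P'];c=d['c']
    print(f)
    for n,x,y in(('blue',603,81),('white',694,7),('yellow',624,-231)):
        print(n,topc(P,c,x,y))
    print('jar',topc(P,c,433,-378,(60,75)))
    # bench z
    m=(np.abs(P[...,0]-520)<20)&(np.abs(P[...,1]+70)<20);print('bench z',np.nanmedian(P[m][:,2]))
    for n,x,y in(('comb',450,-135),('adj',440,-20)):
        m=(np.abs(P[...,0]-x-10)<150)&(np.abs(P[...,1]-y)<50)&(P[...,2]>6)&(P[...,2]<18)
        q=P[m];print(n,len(q),np.round(q.min(0)),np.round(q.max(0)))
E
```

```text
w
blue [ 607.8   82.7   32.7   74.2 1370. ]
white [ 698.3    4.3   32.5   74.3 1371. ]
yellow [ 623.2 -235.8   30.7   74.1  797. ]
jar [ 436.9 -390.    24.7   68.4 1550. ]
bench z -1.2383540302263327
comb 2844 [ 375. -179.    6.] [577. -89.  13.]
adj 3265 [350. -43.   6.] [554.   0.  14.]
t
blue [610.   82.9  32.5  75.9 330. ]
white [700.3   4.5  31.8  75.6 317. ]
yellow [ 629.3 -232.1   31.6   75.4  322. ]
jar [ 439.5 -390.9   24.2   69.2  186. ]
bench z nan
comb 270 [ 315. -184.    6.] [608. -85.  18.]
adj 268 [300. -69.   6.] [599.  29.  18.]
s
blue [609.9  79.9  32.8  75.4 337. ]
white [699.2   1.7  32.9  75.6 405. ]
yellow [ 628.5 -233.6   32.8   76.4  375. ]
jar [ 438.9 -393.6   24.8   70.6  180. ]
bench z 0.5447401432938364
comb 439 [ 377. -180.    6.] [581. -92.  18.]
adj 440 [302. -45.   6.] [599.   7.  18.]
  return np.nanmean(a, axis, out=out, keepdims=keepdims)
```

```bash
cat >> h.py <<'E'
def tool_pose(P,box,z=(6,16)):
    x0,x1,y0,y1=box
    m=(P[...,0]>x0)&(P[...,0]<x1)&(P[...,1]>y0)&(P[...,1]<y1)&(P[...,2]>z[0])&(P[...,2]<z[1])
    n,lab,stt,_=cv2.connectedComponentsWithStats(m.astype(np.uint8));k=1+np.argmax(stt[1:,4]);m=lab==k
    q=P[m][:,:2]
    c=q.mean(0);u,s,vt=np.linalg.svd(q-c,full_matrices=False);d=vt[0];d=d*np.sign(d[0])
    return q,c,d,m
E
python3 - <<'E'
from h import *
for f in 'w':
    d=np.load(f+'1.npz');P=d['P'];c=d['c']
    for n,b in(('comb',(360,590,-190,-80)),('adj',(340,570,-60,15))):
        q,cc,dr,m=tool_pose(P,b)
        s=(q-cc)@dr; e=s.max()
        # eye: points within 40 of the far end
        eq=q[s>e-38]; (ex,ey),er=cv2.minEnclosingCircle(eq.astype(np.float32))
        # handle axis: middle region
        h=q[(s>e-145)&(s<e-50)];hc=h.mean(0)
        _,_,v=np.linalg.svd(h-hc,full_matrices=False);hd=v[0]*np.sign(v[0][0])
        print(n,f,len(q),'ext',s.max()-s.min(),'eye',np.round([ex,ey,er],1),'hc',np.round(hc,1),'hdir',np.round(hd,4),'perp off',np.round(np.cross(hd,np.array([ex,ey])-hc),1),'grip from eye',np.round(np.array([ex,ey])-75*hd,1),'az',np.rad2deg(np.arctan2(hd[1],hd[0])),np.median(P[m][:,2]))
for f in 'ts':
    d=np.load(f+'1.npz');P=d['P'];c=d['c']
    m=(P[...,0]>300)&(P[...,0]<640)&(P[...,1]<-220)&(P[...,1]>-500)&(P[...,2]>38)&(P[...,2]<52)
    n,lab,stt,_=cv2.connectedComponentsWithStats(m.astype(np.uint8));k=1+np.argmax(stt[1:,4]);q=P[lab==k]
    print(f,'crate',cv2.minAreaRect(q[:,:2].astype(np.float32)))
    b,g,r=[c[...,i].astype(int) for i in range(3)]
    m=(r>130)&(g<80)&(b<80)&(P[...,1]>200)&(P[...,2]>150)
    n,lab,stt,cen=cv2.connectedComponentsWithStats(m.astype(np.uint8))
    for k in range(1,n): print(f,'red',stt[k,4],cen[k],np.round(np.median(P[lab==k],0),1))
cv2.imwrite('pics/rack_t.png',cv2.resize(cv2.imread('pics/t1.png')[130:255,130:275],None,fx=5,fy=4.5))
cv2.imwrite('pics/rack_s.png',cv2.resize(cv2.imread('pics/s1.png')[140:260,375:500],None,fx=5,fy=5))
E
```

```text
comb w 2844 ext 204.68544028176223 eye [ 557.5 -109.1   20.9] hc [ 480.1 -128.3] hdir [0.9687 0.248 ] perp off -0.6 grip from eye [ 484.8 -127.7] az 14.362146076491161 9.970993198687069
adj w 3265 ext 203.1953212543708 eye [533.3 -19.9  20.8] hc [454.6 -21.4] hdir [0.9999 0.016 ] perp off 0.3 grip from eye [458.3 -21.1] az 0.9143259779606634 9.96403186530074
t crate ((468.0383605957031, -355.5185852050781), (174.03814697265625, 258.398193359375), 54.208839416503906)
t red 7 [218.14285714 168.28571429] [568.5 255.9 240.6]
t red 8 [191.125 187.5  ] [514.1 328.3 240.3]
t red 9 [164.11111111 206.66666667] [460.1 400.2 235.5]
s crate ((467.77020263671875, -355.94647216796875), (176.69915771484375, 260.0173034667969), 54.41670608520508)
s red 3 [462.66666667 147.66666667] [459.5 397.2 236.3]
s red 4 [445.  163.5] [515.3 325.3 237.7]
s red 1 [426. 181.] [569.  253.7 237.2]<stdin>:12: DeprecationWarning: Arrays of 2-dimensional vectors are deprecated. Use arrays of 3-dimensional vectors instead. (deprecated in NumPy 2.0)
```

View pics/rack_t.png

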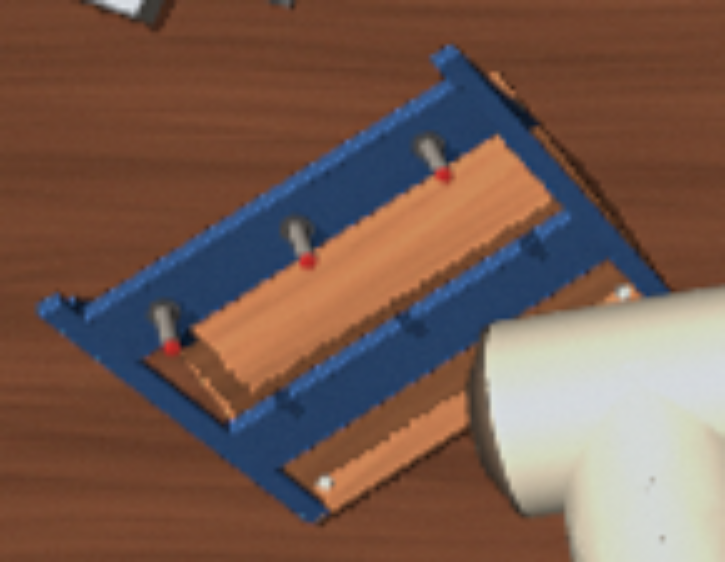

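View pics/rack_s.png

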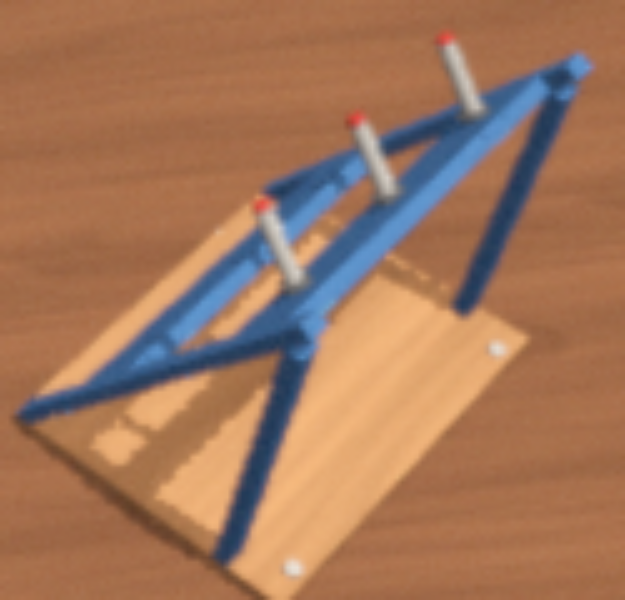

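```bash
python3 - <<'E'
from h import *
a=Rdown(194.4)
p,r=plan([485.5,-127.5,60],a)
plan([485.5,-127.5,3],a,step=30,p0=p,R0=r)
E
```

```text
6 -0.76 -0.79 4.5 0 0 -0.042; -0.72 -0.82 4.5 0 0 -0.042; -0.69 -0.86 4.5 0 0 -0.042; -0.65 -0.88 4.5 0 0 -0.042; -0.62 -0.9 4.5 0 0 -0.042; -0.58 -0.94 4.5 0 0 -0.042
2 0 0 2.85 0 0 0.001; 0 0 2.85 0 0 0.001
```

move_arm(
  deltas="-0.76 -0.79 4.5 0 0 -0.042; -0.72 -0.82 4.5 0 0 -0.042; -0.69 -0.86 4.5 0 0 -0.042; -0.65 -0.88 4.5 0 0 -0.042; -0.62 -0.9 4.5 0 0 -0.042; -0.58 -0.94 4.5 0 0 -0.042; 0 0 2.3 0 0 0; 0 0 1.3 0 0 0; 0 0 1.2 0 0 0; 0 0 0.9 0 0 0; 0 0 0 0 0 0",
  grip=5.5,
)

```text
clock: 5.62
position: [485.6, -127.3, 2.9]
ee_rot: [-0.127, 0.992, -0.0, -0.0]
contact_force: [-0.2, 0.5, 0.1]
gripper_width: 54.9
```

```bash
python3 - <<'E'
from h import *
st=now();p=shot('wrist','w2.png')
E
```

```text
t 5.62 p [ 485.6 -127.3    2.9] x [-0.968 -0.251  0.   ] z [-0. -0. -1.] F [-0.2  0.5  0.1] w 54.9
```

View pics/w2.png

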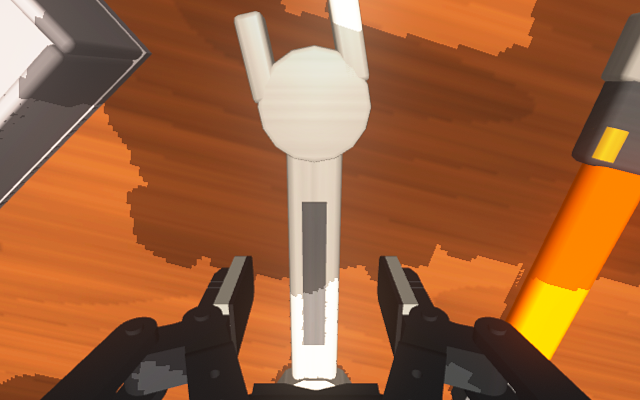

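move_arm(
  deltas="0 0 0 0 0 0; 0 0 0 0 0 0; 0 0 0 0 0 0; 0 0 0 0 0 0; 0 0 0 0 0 0; 0 0 0 0 0 0; 0 0 -2 0 0 0; 0 0 -5 0 0 0; 0 0 -5 0 0 0; 0 0 -5 0 0 0; 0 0 0 0 0 0",
  grip=0,
)

```text
clock: 7.05
position: [488.0, -127.4, 177.0]
ee_rot: [-0.127, 0.992, -0.001, 0.005]
contact_force: [-0.3, -0.4, -2.2]
gripper_width: 20.1
```

```bash
python3 - <<'E'
from h import *
st=now();p=shot('wrist','w3.png')
# tool-frame cloud
Z=p['range_z'];P=pts(p,st);Rm=R.from_quat(st['ee_rot']).as_matrix()
T=(P-st['position'])@Rm
np.savez('w3.npz',T=T,c=p['pixels'])
m=(np.abs(T[...,1])<30)&(T[...,2]<20)&(T[...,2]>-40)
for s in range(-110,120,10):
    k=m&(np.abs(T[...,0]-s)<5)
    if k.sum()>5: print(s,k.sum(),np.round(np.percentile(T[k][:,1],[2,50,98]),1),'z',np.round(np.percentile(T[k][:,2],[5,50,95]),1))
# target peg frame
E
```

```text
t 7.05 p [ 488.  -127.4  177. ] x [-0.968 -0.251 -0.01 ] z [ 0.01  0.   -1.  ] F [-0.3 -0.4 -2.2] w 20.1
-60 686 [-16.2   0.   16.7] z [-7.4 -4.9  3.8]
-50 811 [-9.7  0.5 10.7] z [-7.3 -5.4 -4.1]
-40 773 [-10.4   0.1  10.6] z [-6.2 -5.2 -3.6]
-30 806 [-10.    0.5  10.8] z [-6.6 -5.5 -3.9]
-20 877 [-10.    0.1  10.6] z [-6.6 -5.5 -3.8]
-10 1118 [-10.8   0.1  11.4] z [-36.2  -5.8  -4.4]
0 1448 [-11.1   0.6  11.8] z [-36.7  -6.2  -4.6]
10 4331 [-22.2   0.6  22.9] z [-36.9 -18.6  -4.6]
20 1123 [-10.    0.2  10.8] z [-6.6 -5.4 -3.5]
30 1203 [-10.    0.6  10.9] z [-6.6 -5.4 -3.7]
40 1286 [-10.    0.6  10.8] z [-6.3 -5.  -3.5]
50 1345 [-10.    0.6  10.9] z [-6.3 -5.  -3.5]
60 2018 [-15.3   0.6  16.3] z [-7.5 -6.5 -5.4]
70 2959 [-18.7   0.6  19.8] z [-7.6 -6.6 -5.4]
80 3394 [-21.6  -1.1  19.3] z [-7.6 -6.5 -5.4]
90 3359 [-23.8  -1.5  18.1] z [-7.6 -6.4 -5. ]
100 1910 [-25.8   6.8  16.7] z [-7.5 -6.2 -3.2]
110 311 [ 5.4 10.1 15.6] z [-7.3 -6.2 -3.9]
```

View pics/w3.png

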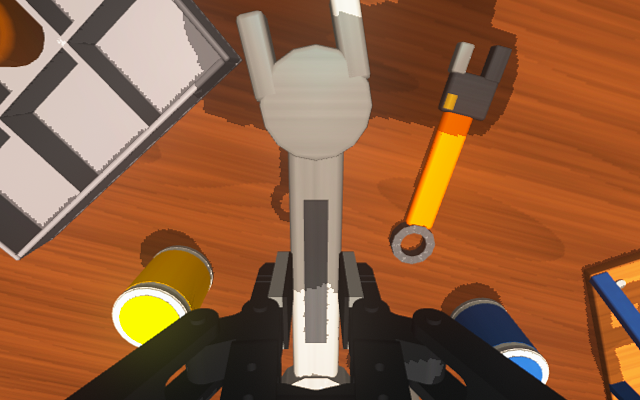

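```bash
python3 - <<'E'
from h import *
plan([547,351,350],Rdown(217),step=46)
E
```

```text
12 -1.5 3.73 -1.46 0 0 -0.033; -1.61 3.68 -1.46 0 0 -0.033; -1.74 3.62 -1.46 0 0 -0.033; -1.86 3.57 -1.46 0 0 -0.033; -1.98 3.5 -1.45 0 0 -0.033; -2.08 3.43 -1.46 0 0 -0.033; -2.21 3.36 -1.46 0 0 -0.033; -2.31 3.29 -1.46 0 0 -0.033; -2.41 3.21 -1.46 0 0 -0.033; -2.53 3.13 -1.46 0 0 -0.033; -2.62 3.05 -1.46 0 0 -0.033; -2.72 2.95 -1.46 0 0 -0.033
```

move_arm(
  deltas="-1.5 3.73 -1.46 0 0 -0.033; -1.61 3.68 -1.46 0 0 -0.033; -1.74 3.62 -1.46 0 0 -0.033; -1.86 3.57 -1.46 0 0 -0.033; -1.98 3.5 -1.45 0 0 -0.033; -2.08 3.43 -1.46 0 0 -0.033; -2.21 3.36 -1.46 0 0 -0.033; -2.31 3.29 -1.46 0 0 -0.033; -2.41 3.21 -1.46 0 0 -0.033; -2.53 3.13 -1.46 0 0 -0.033; -2.62 3.05 -1.46 0 0 -0.033; -2.72 2.95 -1.46 0 0 -0.033",
)

```text
clock: 8.6
position: [546.4, 352.1, 345.1]
ee_rot: [-0.32, 0.948, -0.001, -0.003]
contact_force: [0.1, 1.1, -1.4]
gripper_width: 20.1
```

move_arm(
  deltas="0 0 0 0 0 0; 0 0 0 0 0 0",
)

```text
clock: 8.85
position: [546.4, 350.6, 345.2]
ee_rot: [-0.319, 0.948, -0.001, -0.002]
contact_force: [-0.4, -0.1, -2.2]
gripper_width: 19.9
```

```bash
python3 - <<'E'
from h import *
st=now();p=shot('wrist','w4.png');st2=now()
P=pts(p,st);np.savez('w4.npz',P=P,c=p['pixels'])
c=p['pixels'].astype(int);b,g,r=[c[...,i] for i in range(3)]
m=(r>110)&(g<70)&(b<70)
n,lab,stt,cen=cv2.connectedComponentsWithStats(m.astype(np.uint8))
for k in range(1,n):
    if stt[k,4]>15: print('red',stt[k],np.round(cen[k]),np.round(np.nanmedian(P[lab==k],0),1),np.round(np.nanmax(P[lab==k],0),1))
E
```

```text
t 8.85 p [546.4 350.6 345.2] x [-0.796 -0.605  0.005] z [-0.004 -0.003 -1.   ] F [-0.4 -0.1 -2.2] w 19.9
t 8.9 p [546.5 350.1 345.9] x [-0.797 -0.605  0.004] z [-0.003 -0.003 -1.   ] F [-0.9  0.9 -2.2] w 19.5
red [272   0  44  33 167] [293.  17.] [440.7 239.   -1.4] [447.2 269.6  11.4]
red [376   2  24  27  99] [388.  16.] [369.1 329.7  -1.5] [373.2 347.7   0.5]
red [182   6   9   7  17] [186.   9.] [513.2 128.   -1.2] [514.3 132.2  -0. ]
red [404   6  18  17  82] [412.  15.] [351.4 351.8  -1.3] [354.7 364.    1.6]
red [114   8  23  22  30] [127.  17.] [563.9  74.4  -1. ] [5.703e+02 8.880e+01 4.000e-01]
red [266   9  32  23 256] [278.  23.] [456.4 225.8  -1.4] [466.2 249.7   0.9]
red [366  14  15  14  39] [374.  21.] [384.3 320.4  -1.9] [3.860e+02 3.297e+02 2.000e-01]
red [22 30 21 15 28] [34. 36.] [654.   -6.2  -1.1] [ 6.573e+02  2.900e+00 -1.000e-01]
red [26 39 23 19 98] [39. 48.] [663.3   2.5  -1.4] [666.8  15.1   2. ]
red [183 134  16  15 168] [191. 141.] [566.5 257.3 237.3] [641.3 262.2 240.6]
red [439 136  15  15 167] [446. 143.] [459.6 400.5 237.2] [464.4 487.5 240.6]
red [612 322  18  11  18] [620. 327.] [487.7 933.7  -1.4] [4.908e+02 9.539e+02 2.000e-01]
```

View pics/w4.png

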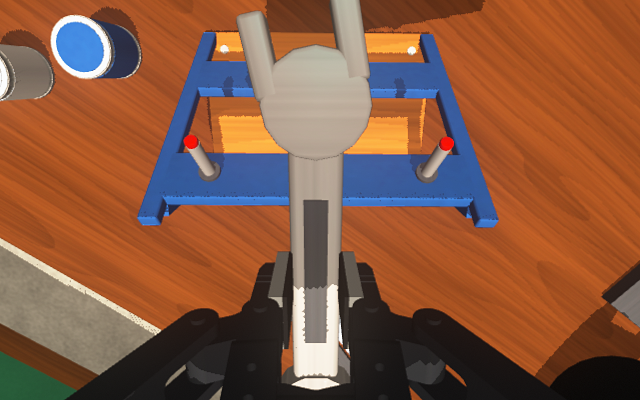

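```bash
python3 - <<'E'
from h import *
from scipy.optimize import least_squares
d=np.load('w4.npz');P=d['P'];c=d['c'].astype(int)
for nm,cx,t in(('A',(183,225),(566.5,257.3,237)),('C',(410,456),(459.6,400.5,237))):
    sub=np.zeros(P.shape[:2],bool);sub[132:186,cx[0]:cx[1]]=True
    b,g,r=[c[...,i] for i in range(3)]
    m=sub&(P[...,2]>208)&(P[...,2]<245)&(b<r+25)
    q=P[m];print(nm,len(q),q.min(0),q.max(0))
    def f(v):
        dd=np.array([v[2],v[3],1.]);dd/=np.linalg.norm(dd)
        w=q-np.array([v[0],v[1],237.]);w=w-np.outer(w@dd,dd)
        return np.linalg.norm(w,axis=1)-5
    s=least_squares(f,[t[0],t[1],-.67,-.5],loss='soft_l1',f_scale=1.)
    print(s.x,np.sqrt(np.median(s.fun**2)))
E
```

```text
A 524 [562.2463223  252.26766006 208.07058607] [590.68649131 276.23168018 240.63641376]
[ 5.65739093e+02  2.55876859e+02 -6.73542003e-01 -5.12007882e-01] 0.2835530076135048
C 525 [454.58373074 396.25404247 208.11070734] [484.00393688 419.94917623 240.60589324]
[457.85933054 400.29660588  -0.68568658  -0.5062902 ] 0.28538276973875654
```

```bash
cat >> h.py <<'E'
yw=np.deg2rad(36.8);X=np.array([np.cos(yw),np.sin(yw),0]);Y=np.array([-np.sin(yw),np.cos(yw),0]);s40,c40=np.sin(np.deg2rad(40)),np.cos(np.deg2rad(40))
D=-s40*X+np.array([0,0,c40]);PX=c40*X+np.array([0,0,s40])
RH=np.stack([-PX,Y,-D],1)
TA=np.array([565.7,255.9,237])+D*1.8;TC=np.array([457.9,400.3,237])+D*1.8;TB=(TA+TC)/2
def hang(T,out,eye=(-75,0,-1)):  # out: mm beyond tip
    return T+D*out-RH@np.array(eye,float)
E
python3 - <<'E'
from h import *
print(np.linalg.det(RH))
a=hang(TC,120);print(a)
p,r=plan(a,RH,step=45)
p,r=plan(hang(TC,30),RH,step=35,p0=p,R0=r)
print(p)
E
```

```text
0.9999999999999999
[349.71952908 319.37066798 281.329098  ]
5 3.5 1.89 1.31 0 -0.14 0.001; 3.65 1.89 0.8 0 -0.14 0.001; 3.73 1.88 0.29 0 -0.14 0.001; 3.74 1.88 -0.24 0 -0.14 0.001; 3.67 1.87 -0.76 0 -0.14 0.001
3 -0.01 -0.01 3 0.001 -0.001 0; 0 0 3 0.001 -0.001 0; 0 0 3 0.001 -0.001 0
[395.98848243 354.01000802 212.38572905]
```

move_arm(
  deltas="3.5 1.89 1.31 0 -0.14 0.001; 3.65 1.89 0.8 0 -0.14 0.001; 3.73 1.88 0.29 0 -0.14 0.001; 3.74 1.88 -0.24 0 -0.14 0.001; 3.67 1.87 -0.76 0 -0.14 0.001; 0 0 0 0 0 0; 0 0 0 0 0 0",
)

```text
clock: 9.78
position: [395.4, 317.8, 302.3]
ee_rot: [-0.29, 0.906, 0.082, 0.298]
contact_force: [1.1, 0.4, -1.2]
gripper_width: 19.6
```

```bash
python3 - <<'E'
from h import *
st=now();print(st['joints'])
plan(hang(TC,30),RH,step=35)
p=shot('wrist','w5.png')
E
```

```text
t 9.78 p [395.4 317.8 302.3] x [-0.654 -0.477 -0.587] z [ 0.492  0.322 -0.809] F [ 1.1  0.4 -1.2] w 19.6
[ 1.09314052 -0.15339428 -0.81669381  0.73051748 -0.44791353 -2.63756522]
3 1.17 1.05 2.82 -0.013 -0.024 -0.003; 1.23 1.01 2.81 -0.013 -0.024 -0.003; 1.3 0.98 2.79 -0.013 -0.024 -0.003
```

View pics/w5.png

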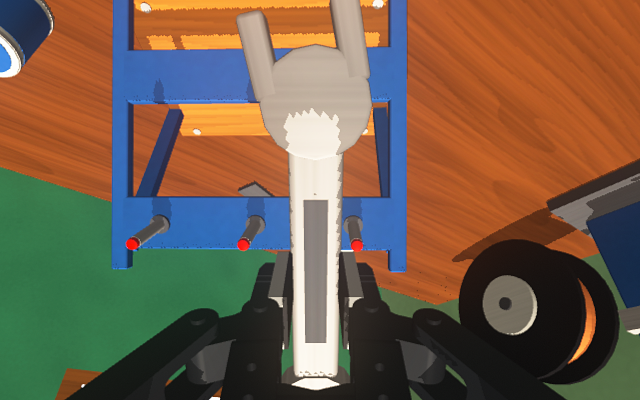

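move_arm(
  deltas="1.17 1.05 2.82 -0.013 -0.024 -0.003; 1.23 1.01 2.81 -0.013 -0.024 -0.003; 1.3 0.98 2.79 -0.013 -0.024 -0.003; 0 0 0 0 0 0; 0 0 0 0 0 0",
)

```text
clock: 10.45
position: [397.1, 349.5, 256.4]
ee_rot: [-0.298, 0.899, 0.095, 0.307]
contact_force: [-0.2, 0.1, -0.9]
gripper_width: 19.9
```

```bash
python3 - <<'E'
from h import *
st=now();print(st['joints'])
plan(hang(TC,30),RH,step=25)
p=shot('wrist','w6.png');p=shot('scene','s6.png')
cv2.imwrite('pics/s6c.png',cv2.resize(p['pixels'][60:260,330:560],None,fx=3,fy=3))
E
```

```text
t 10.45 p [397.1 349.5 256.4] x [-0.634 -0.477 -0.609] z [ 0.496  0.354 -0.793] F [-0.2  0.1 -0.9] w 19.9
[ 0.87899395 -0.06750797 -0.96250512  1.34036238 -0.16064352 -3.09566401]
2 1.26 0.24 1.8 -0.007 -0.022 0.001; 1.31 0.23 1.77 -0.007 -0.022 0.001
```

View pics/s6c.png

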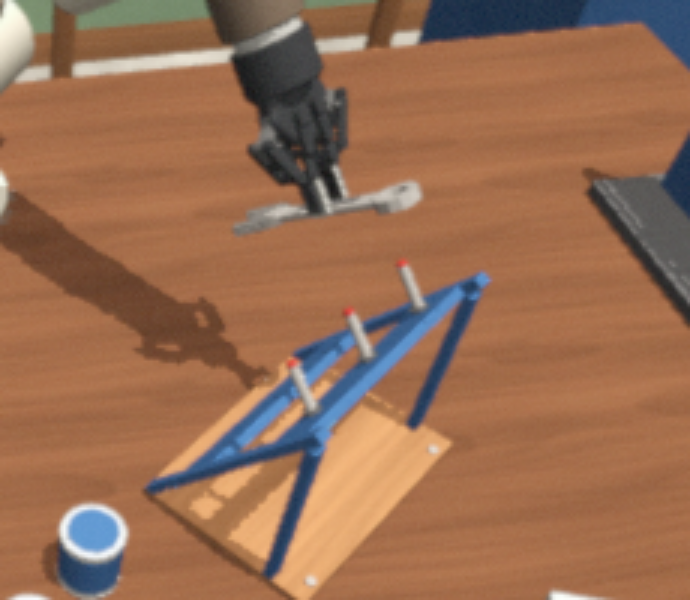

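move_arm(
  deltas="-0.6 -1 -2 0.01 0.02 0; -1.2 -1 -2 0.01 0.02 0; -1.2 -1 -2.4 0.01 0.02 0; -2 -1 -2 0 0.05 0; -2 -1 -2 0 0.08 0; -2 -1 -2 0 0.08 0; 0 0 0 0 0 0; 0 0 0 0 0 0",
)

```text
clock: 11.55
position: [436.7, 310.8, 404.8]
ee_rot: [-0.3, 0.932, 0.042, 0.196]
contact_force: [0.6, -0.5, -1.4]
gripper_width: 19.5
```

```bash
python3 - <<'E'
from h import *
from scipy.optimize import least_squares
st=now()
data=[([-1.02241565,.385563554,.00662366969,-.000511589,-1.19399085,-.258610554],[178.6,-598.9,231.3],np.stack([[-.958,-.286,0],[-.286,.958,0],[0,0,-1]],1)),
([1.09314052,-0.15339428,-0.81669381,0.73051748,-0.44791353,-2.63756522],[395.4,317.8,302.3],R.from_quat([-0.29, 0.906, 0.082, 0.298]).as_matrix()),
([0.87899395,-0.06750797,-0.96250512,1.34036238,-0.16064352,-3.09566401],[397.1,349.5,256.4],R.from_quat([-0.298,0.899,0.095,0.307]).as_matrix()),
(list(st['joints']),list(st['position']),R.from_quat(st['ee_rot']).as_matrix())]
np.save('q.npy',np.array(data,dtype=object),allow_pickle=True)
print(st['joints'])
def rx(a):return R.from_euler('x',a).as_matrix()
def ry(a):return R.from_euler('y',a).as_matrix()
def rz(a):return R.from_euler('z',a).as_matrix()
# base orientation conv: forearm along +x, pitch down = j2-j3 ; ry(+)=pitch down
import itertools
best=None
for s4,s6,s5 in itertools.product([1,-1],[1,-1],[1,-1]):
    def rot(q): 
        return rz(q[0])@ry(q[1]-q[2])@rx(s4*q[3])@ry(-q[4])@rx(s6*q[5])
    # const C: tool = rot@C ; evaluate from sample 0
    C=rot(data[0][0]).T@data[0][2]
    e=[np.linalg.norm(R.from_matrix((rot(q)@C).T@r).as_rotvec()) for q,p,r in data]
    print(s4,s6,np.round(e,3))
    if best is None or sum(e)<best[0]: best=(sum(e),s4,s6,C)
_,s4,s6,C=best;print(np.round(C,3))
def fk(q,v):
    H,a0,L1,e,L2,L3=v
    A=rz(q[0]);p=A@[a0,0,H]
    B=A@ry(q[1]);p=p+B@[0,0,L1]
    F=A@ry(q[1]-q[2]);p=p+F@[L2,0,e]
    W=F@rx(s4*q[3])@ry(-q[4]);p=p+W@[L3,0,0]
    return p
f=lambda v:np.concatenate([fk(q,v)-p for q,p,r in data])
s=least_squares(f,[300,0,300,0,300,250]);print(np.round(s.x,1),np.round(s.fun,1))
E
```

```text
t 11.55 p [436.7 310.8 404.8] x [-0.743 -0.544 -0.391] z [ 0.34   0.196 -0.92 ] F [ 0.6 -0.5 -1.4] w 19.5
[ 1.0254647  -0.05497569 -0.247394    0.22227901 -1.03092342 -2.05387906]
1 1 [0.    2.894 3.001 2.928]
1 1 [0.    2.894 3.001 2.928]
1 -1 [0.    1.46  2.681 0.443]
1 -1 [0.    1.46  2.681 0.443]
-1 1 [0.    1.524 0.609 2.692]
-1 1 [0.    1.524 0.609 2.692]
-1 -1 [0.    0.002 0.002 0.002]
-1 -1 [0.    0.002 0.002 0.002]
[[ 0.     0.002  1.   ]
 [-1.    -0.001  0.   ]
 [ 0.001 -1.     0.002]]
[ 283.  -133.9  896.3   14.9  423.4  756.3] [ 1.348e+02  8.660e+01 -1.690e+01  9.700e+00 -1.070e+01  5.500e+00
  3.020e+01 -1.830e+01  1.000e-01 -5.720e+01  3.900e+01  1.130e+01]
```

```bash
cat > kin.py <<'E'
import numpy as np
from scipy.spatial.transform import Rotation as R
from scipy.optimize import least_squares
def rx(a):return R.from_euler('x',a).as_matrix()
def ry(a):return R.from_euler('y',a).as_matrix()
def rz(a):return R.from_euler('z',a).as_matrix()
C=np.array([[0,0,1],[-1,0,0],[0,-1,0.]])
def fkv(q,v):
    H,a0,L1,e,L2,L3,dy,wz,wy=v
    A=rz(q[0]);p=A@[a0,dy,H]
    B=A@ry(q[1]);p=p+B@[0,0,L1]
    F=A@ry(q[1]-q[2]);p=p+F@[L2,0,e]
    G=F@rx(-q[3]);p=p+G@[0,wy,0]
    W=G@ry(-q[4]);p=p+W@[L3,0,wz]
    return p,W@rx(-q[5])@C
E
python3 - <<'E'
from kin import *
data=np.load('q.npy',allow_pickle=True)
f=lambda v:np.concatenate([[*(fkv(q,v)[0]-p)] for q,p,r in data]+[1e-3*(np.array(v)-[300,0,300,0,300,250,0,0,0])])
s=least_squares(f,[300,0,300,0,300,250,-150,0,0]);print(np.round(s.x,1),np.round(s.fun[:12],1))
E
```

```text
[ 1.592e+02  1.600e+00  5.636e+02  5.000e-01  4.213e+02  2.950e+02
 -3.000e-01 -4.000e-01 -1.598e+02] [-0.2 -0.  -0.3 -0.2  0.2  0.1  0.2 -0.2  0.1 -0.1  0.1  0.2]
```

```bash
cat >> kin.py <<'E'
V=np.array([159.2,1.6,563.6,.5,421.3,295.,-.3,-.4,-159.8])
LO=np.array([-3.14,-1.21,-1.07,-3.16,-2.99,-3.1]);HI=np.array([3.14,2.06,1.41,2.05,-.16,3.1])
rng=np.random.default_rng(0)
def ik(p,Rm,q0=None,n=12):
    sols=[]
    def f(q):
        a,b=fkv(q,V);return np.concatenate([(a-p)/100,R.from_matrix(b.T@Rm).as_rotvec()])
    for i in range(n):
        s0=q0 if (q0 is not None and i==0) else rng.uniform(np.maximum(LO,-2),np.minimum(HI,2))
        s=least_squares(f,np.clip(s0,LO+.01,HI-.01),bounds=(LO,HI))
        if s.cost<1e-5:
            if not any(np.abs(s.x-t).max()<.05 for t in sols): sols.append(s.x)
    return sols
def margin(q): return np.minimum(q-LO,HI-q).min()
E
python3 - <<'E'
from h import *
from kin import *
for nm,T in(('A',TA),('B',TB),('C',TC)):
  for tilt in(0,15):
    for phi in(-40,0,40):
      for out in (30,-25):
        # rotate about peg axis by phi; tilt reduces towards vertical about Y
        Rt=R.from_rotvec(Y*np.deg2rad(tilt)).as_matrix()
        # want tool z more vertical
        cand=[]
        for sg in(1,-1):
            Rr=R.from_rotvec(D*np.deg2rad(phi)).as_matrix()@RH
            Rr2=Rt@Rr
            if -Rr2[2,2]<-Rr[2,2]: Rr2=Rt.T@Rr
            Rr=Rr2
            pos=T+D*out-Rr@np.array([-75,0,-1.])
            if sg<0: Rr=Rr@np.diag([-1,-1,1.])
            for s in ik(pos,Rr,n=8): cand.append((round(margin(s),2),sg,np.round(s,2).tolist()))
        cand.sort(reverse=True)
        print(nm,tilt,phi,out,cand[:2])
E
```

```text
A 0 -40 30 []
A 0 -40 -25 []
A 0 0 30 []
A 0 0 -25 []
A 0 40 30 [(np.float64(0.09), 1, [0.57, 0.07, -0.56, -0.18, -0.25, -0.64]), (np.float64(0.09), -1, [0.57, 0.07, -0.56, -0.18, -0.25, 2.5])]
A 0 40 -25 [(np.float64(0.01), 1, [0.57, 0.19, -0.52, -0.27, -0.17, -0.56]), (np.float64(0.01), -1, [0.57, 0.19, -0.52, -0.27, -0.17, 2.59])]
A 15 -40 30 [(np.float64(0.38), 1, [0.82, 0.04, -0.56, 0.15, -0.54, -2.56]), (np.float64(0.38), -1, [0.82, 0.04, -0.56, 0.15, -0.54, 0.58])]
A 15 -40 -25 [(np.float64(0.27), 1, [0.81, 0.15, -0.56, 0.17, -0.43, -2.57]), (np.float64(0.27), -1, [0.81, 0.15, -0.56, 0.17, -0.43, 0.57])]
A 15 0 30 [(np.float64(0.39), 1, [0.71, 0.05, -0.54, 0.05, -0.55, -1.68]), (np.float64(0.39), -1, [0.71, 0.05, -0.54, 0.05, -0.55, 1.46])]
A 15 0 -25 [(np.float64(0.28), 1, [0.7, 0.16, -0.54, 0.06, -0.44, -1.68]), (np.float64(0.28), -1, [0.7, 0.16, -0.54, 0.06, -0.44, 1.46])]
A 15 40 30 [(np.float64(0.45), 1, [0.59, 0.1, -0.43, -0.04, -0.61, -0.79]), (np.float64(0.45), -1, [0.59, 0.1, -0.43, -0.04, -0.61, 2.35])]
A 15 40 -25 [(np.float64(0.36), 1, [0.59, 0.2, -0.42, -0.04, -0.
[... 1208 characters left out ...]
8])]
C 15 -40 -25 [(np.float64(0.25), -1, [1.16, 0.15, -0.68, 0.55, -0.41, -0.11]), (np.float64(0.07), 1, [1.16, 0.15, -0.68, 0.55, -0.41, 3.03])]
C 15 0 30 [(np.float64(0.34), 1, [1.14, 0.01, -0.71, 0.43, -0.5, -2.41]), (np.float64(0.34), -1, [1.14, 0.01, -0.71, 0.43, -0.5, 0.74])]
C 15 0 -25 [(np.float64(0.2), 1, [1.08, 0.12, -0.73, 0.53, -0.36, -2.47]), (np.float64(0.2), -1, [1.08, 0.12, -0.73, 0.53, -0.36, 0.68])]
C 15 40 30 [(np.float64(0.36), 1, [1.02, 0.03, -0.63, 0.32, -0.52, -1.49]), (np.float64(0.36), -1, [1.02, 0.03, -0.63, 0.32, -0.52, 1.65])]
C 15 40 -25 [(np.float64(0.24), 1, [0.98, 0.14, -0.64, 0.37, -0.4, -1.52]), (np.float64(0.24), -1, [0.98, 0.14, -0.64, 0.37, -0.4, 1.62])]
```

```bash
cat >> h.py <<'E'
_Rt=R.from_rotvec(Y*np.deg2rad(15)).as_matrix()
RH15=_Rt@RH
if -RH15[2,2]<-RH[2,2]: RH15=_Rt.T@RH
def hang15(T,out,eye=(-75,0,-1)): return T+D*out-RH15@np.array(eye,float)
E
python3 - <<'E'
from h import *
print(hang15(TC,80),RH15)
p,r=plan(hang15(TC,80),RH15,step=30)
p,r=plan(hang15(TC,22),RH15,step=20,p0=p,R0=r)
E
```

```text
[361.70774626 328.33900025 267.05975803] [[-7.25709077e-01 -5.99023599e-01  3.38403700e-01]
 [-5.42899752e-01  8.00731371e-01  2.53158312e-01]
 [-4.22618262e-01  3.31111778e-18 -9.06307787e-01]]
6 1.67 1.05 1.74 -0.008 -0.006 -0.001; 1.67 1.04 1.74 -0.008 -0.006 -0.001; 1.69 1.02 1.74 -0.008 -0.006 -0.001; 1.7 1.01 1.74 -0.008 -0.006 -0.001; 1.7 1.01 1.74 -0.008 -0.006 -0.001; 1.72 0.98 1.73 -0.008 -0.006 -0.001
3 -0.5 0 1.87 0 0 -0.001; -0.5 0 1.87 0 0 -0.001; -0.5 0 1.86 0 0 -0.001
```

move_arm(
  deltas="1.67 1.05 1.74 -0.008 -0.006 -0.001; 1.67 1.04 1.74 -0.008 -0.006 -0.001; 1.69 1.02 1.74 -0.008 -0.006 -0.001; 1.7 1.01 1.74 -0.008 -0.006 -0.001; 1.7 1.01 1.74 -0.008 -0.006 -0.001; 1.72 0.98 1.73 -0.008 -0.006 -0.001; 0 0 0 0 0 0; 0 0 0 0 0 0",
)

```text
clock: 12.55
position: [362.9, 329.0, 268.9]
ee_rot: [-0.307, 0.926, 0.07, 0.207]
contact_force: [-0.5, 0.5, -1.0]
gripper_width: 20.2
```

```bash
python3 - <<'E'
from h import *
st=now();print(st['joints'])
plan(hang15(TC,22),RH15,step=18)
E
```

```text
t 12.55 p [362.9 329.  268.9] x [-0.725 -0.541 -0.427] z [ 0.341  0.257 -0.904] F [-0.5  0.5 -1. ] w 20.2
[ 1.18847633 -0.09202786 -0.68140027  0.38213308 -0.63289617 -2.38816678]
4 -0.32 0 1.43 0 0.001 0; -0.32 0.01 1.43 0 0.001 0; -0.32 0 1.43 0 0.001 0; -0.33 0 1.43 0 0.001 0
```

move_arm(
  deltas="-0.32 0 1.43 0 0.001 0; -0.32 0.01 1.43 0 0.001 0; -0.32 0 1.43 0 0.001 0; -0.33 0 1.43 0 0.001 0; 0 0 0 0 0 0; 0 0 0 0 0 0",
)

```text
clock: 13.3
position: [391.8, 350.5, 222.2]
ee_rot: [-0.307, 0.927, 0.069, 0.205]
contact_force: [-0.3, -0.2, -0.9]
gripper_width: 19.6
```

```bash
python3 - <<'E'
from h import *
st=now();print(st['joints'])
print(hang15(TC,22)-st['position'])
plan(hang15(TC,-25),RH15,step=10)
p=shot('wrist','w7.png');P=pts(p,st)
q=shot('scene','s7.png');t=shot('top','t7.png')
a=cv2.resize(q['pixels'][90:230,370:530],None,fx=2.4,fy=2.4);b=cv2.resize(t['pixels'][150:290,110:270],None,fx=2.4,fy=2.4)
cv2.imwrite('pics/c7.png',np.hstack([a,b]))
E
```

```text
t 13.3 p [391.8 350.5 222.2] x [-0.727 -0.541 -0.422] z [ 0.338  0.253 -0.906] F [-0.3 -0.2 -0.9] w 19.6
[ 1.12667533  0.02758702 -0.70888986  0.43663873 -0.48234817 -2.41015579]
[-0.23044523  0.21868893  0.44575752]
5 -0.25 0.01 0.9 0 0 0; -0.24 0 0.9 0 0 0; -0.25 0.01 0.9 0 0 0; -0.25 0.01 0.9 0 0 0; -0.24 0 0.9 0 0 0
```

View pics/c7.png

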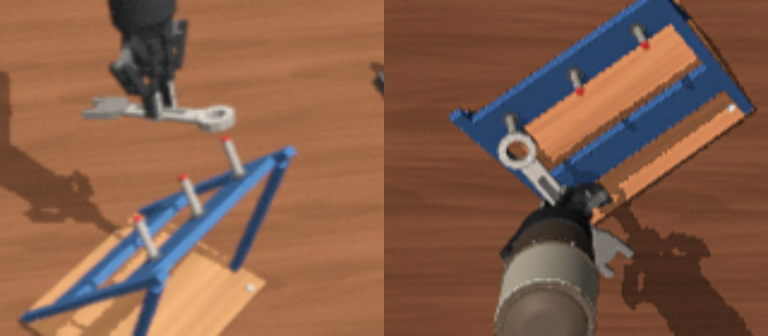

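View pics/w7.png

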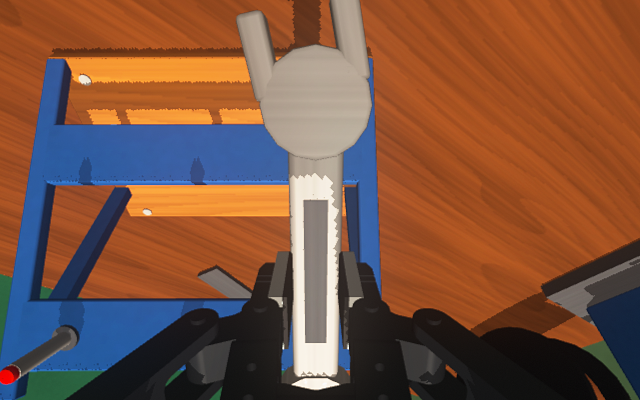

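```bash
cat >> h.py <<'E'
def eyecheck(T,out,cam='top',rad=24):
    t=shot(cam);P=pts(t);e=T+D*out
    m=(np.linalg.norm(P-e,axis=-1)<rad+10)
    w=(P-e); h=np.abs(w@D)<25
    q=P[m&h]; 
    # use tool plane normal
    n=-RH15[:,2];q=q[np.abs((q-e)@n-6)<5]
    if len(q)<6: print('few',len(q));return
    uv=np.stack([(q-e)@(-RH15[:,0]),(q-e)@Y],1)
    print(cam,len(q),'u(+toward eye) range',np.round([uv[:,0].min(),uv[:,0].max()],1),'v',np.round([uv[:,1].min(),uv[:,1].max()],1),'n',np.round(np.median((q-e)@n),1))
    k=np.hypot(uv[:,0],uv[:,1]);return uv
E
python3 - <<'E'
from h import *
eyecheck(TC,22,'top');eyecheck(TC,22,'scene')
E
```

```text
top 155 u(+toward eye) range [-32.9  20.4] v [-21.2  19. ] n 6.7
scene 115 u(+toward eye) range [-31.9  20.1] v [-22.1  17.3] n 6.3
```

move_arm(
  deltas="-0.25 0.08 0.9 0 0 0; -0.24 0 0.9 0 0 0; -0.25 0.01 0.9 0 0 0",
)

```text
clock: 13.92
position: [405.9, 362.2, 199.8]
ee_rot: [-0.307, 0.927, 0.069, 0.205]
contact_force: [0.1, 0.3, -1.7]
gripper_width: 19.9
```

move_arm(
  deltas="-0.25 0.01 0.9 0 0 0; -0.24 0 0.9 0 0 0; 0 0 0 0 0 0",
)

```text
clock: 14.3
position: [415.4, 369.0, 185.3]
ee_rot: [-0.307, 0.927, 0.068, 0.204]
contact_force: [0.4, 0.1, -1.3]
gripper_width: 19.9
```

```bash
python3 - <<'E'
from h import *
st=now();print(st['joints'],hang15(TC,-25)-st['position'],st['wrist_torque'])
q=shot('scene','s8.png');t=shot('top','t8.png')
a=cv2.resize(q['pixels'][90:230,370:530],None,fx=2.4,fy=2.4);b=cv2.resize(t['pixels'][150:290,110:270],None,fx=2.4,fy=2.4)
cv2.imwrite('pics/c8.png',np.hstack([a,b]))
E
```

```text
t 14.3 p [415.4 369.  185.3] x [-0.728 -0.542 -0.421] z [ 0.337  0.252 -0.907] F [ 0.4  0.1 -1.3] w 19.9
[ 1.07798939  0.12585056 -0.72813047  0.52254954 -0.3642959  -2.46640969] [ 0.3433125  -0.21338674  1.28434984] [-0.63872455  0.81609502 -0.03895365]
```

View pics/c8.png

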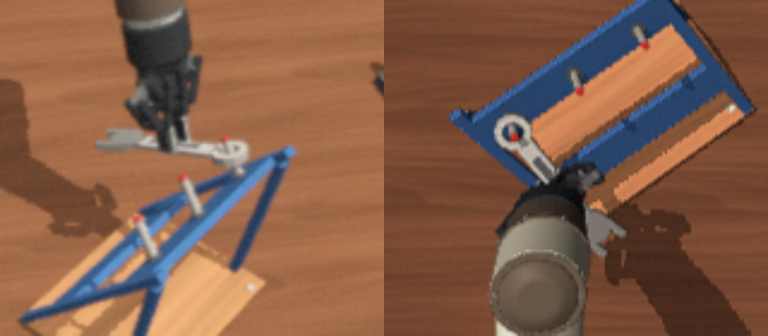

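move_arm(
  deltas="0 0 0 0 0 0; 0 0 0 0 0 0; 0 0 0 0 0 0; 0 0 0 0 0 0; 0 0 0 0 0 0; 0 0 0 0 0 0",
  grip=6,
)

```text
clock: 15.15
position: [415.2, 369.3, 186.4]
ee_rot: [-0.307, 0.927, 0.069, 0.205]
contact_force: [0.5, -0.5, -0.2]
gripper_width: 59.9
```

move_arm(
  deltas="0 0 -1.5 0 0 0; 0 0 -2.5 0 0 0; 0 0 -3 0 0 0; 0 0 -3 0 0 0; 0 0 -3 0 0 0; 0 0 0 0 0 0",
)

```text
clock: 15.9
position: [371.3, 337.1, 307.0]
ee_rot: [-0.307, 0.926, 0.071, 0.207]
contact_force: [0.3, -0.6, -0.4]
gripper_width: 60.1
```

```bash
python3 - <<'E'
from h import *
st=now()
q=shot('scene','s9.png');t=shot('top','t9.png')
a=cv2.resize(q['pixels'][90:230,370:530],None,fx=2.4,fy=2.4);b=cv2.resize(t['pixels'][150:290,110:270],None,fx=2.4,fy=2.4)
cv2.imwrite('pics/c9.png',np.hstack([a,b]))
E
```

```text
t 15.9 p [371.3 337.1 307. ] x [-0.726 -0.54  -0.427] z [ 0.34   0.259 -0.904] F [ 0.3 -0.6 -0.4] w 60.1
```

View pics/c9.png

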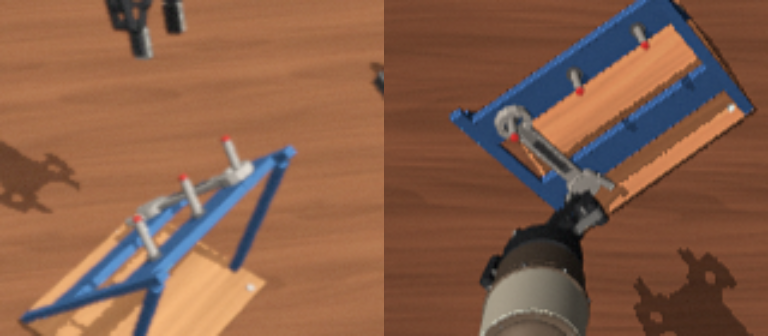

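```bash
python3 - <<'E'
from h import *
a=Rdown(180.9)
p,r=plan([410,200,290],Rdown(195),step=35)
p,r=plan([459.3,-21,60],a,step=45,p0=p,R0=r)
E
```

```text
5 1.02 -2.65 -0.18 0.017 0.086 0.074; 0.84 -2.72 -0.05 0.017 0.086 0.074; 0.63 -2.77 0.06 0.017 0.086 0.074; 0.41 -2.81 0.14 0.017 0.086 0.074; 0.19 -2.83 0.23 0.017 0.086 0.074
8 0.13 -2.82 2.88 0 0 0.031; 0.03 -2.83 2.88 0 0 0.031; -0.04 -2.82 2.88 0 0 0.031; -0.14 -2.83 2.87 0 0 0.031; -0.23 -2.81 2.88 0 0 0.031; -0.31 -2.81 2.88 0 0 0.031; -0.4 -2.8 2.88 0 0 0.031; -0.48 -2.79 2.88 0 0 0.031
```

move_arm(
  deltas="1.02 -2.65 -0.18 0.017 0.086 0.074; 0.84 -2.72 -0.05 0.017 0.086 0.074; 0.63 -2.77 0.06 0.017 0.086 0.074; 0.41 -2.81 0.14 0.017 0.086 0.074; 0.19 -2.83 0.23 0.017 0.086 0.074",
)

```text
clock: 16.62
position: [410.4, 199.2, 288.9]
ee_rot: [-0.13, 0.991, -0.002, -0.002]
contact_force: [0.7, 0.3, -0.3]
gripper_width: 60.3
```

move_arm(
  deltas="0.13 -2.82 2.88 0 0 0.031; 0.03 -2.83 2.88 0 0 0.031; -0.04 -2.82 2.88 0 0 0.031; -0.14 -2.83 2.87 0 0 0.031; -0.23 -2.81 2.88 0 0 0.031; -0.31 -2.81 2.88 0 0 0.031; -0.4 -2.8 1.5 0 0 0.031; -0.48 -2.79 1.5 0 0 0.031; 0 0 0 0 0 0",
)

```text
clock: 17.75
position: [458.0, -22.6, 85.5]
ee_rot: [-0.006, 1.0, -0.001, -0.003]
contact_force: [0.0, 0.3, 0.4]
gripper_width: 60.2
```

```bash
python3 - <<'E'
from h import *
st=now()
p=shot('wrist','w10.png');P=pts(p,st)
q,cc,dr,m=tool_pose(P,(340,570,-70,25))
s=(q-cc)@dr
print(len(q),s.min(),s.max())
h=q[np.abs((q-[459,-21])@dr)<40];hc=h.mean(0);_,_,v=np.linalg.svd(h-hc,full_matrices=False);print(hc,v[0])
plan([459.3,-21,3],Rdown(180.9),step=25)
E
```

```text
t 17.75 p [458.  -22.6  85.5] x [-1.    -0.012  0.005] z [-0.005 -0.003 -1.   ] F [0.  0.3 0.4] w 60.2
13349 -83.2394981618609 119.72603042728802
[456.80886226 -21.19340624] [0.99974612 0.02253189]
4 -0.02 0.02 2.09 -0.001 -0.001 0; -0.02 0.02 2.09 -0.001 -0.001 0; -0.02 0.02 2.08 -0.001 -0.001 0; -0.01 0.02 2.09 -0.001 -0.001 0
```

View pics/w10.png

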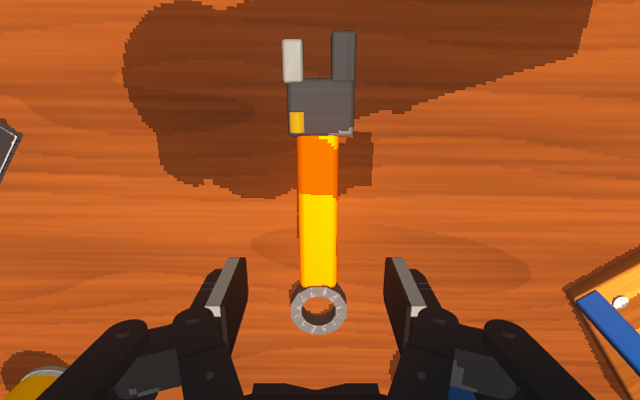

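```bash
python3 - <<'E'
from h import *
st=telemetry.read_state()
p=shot('wrist');P=pts(p,st)
q,cc,dr,m=tool_pose(P,(340,570,-70,25))
s=(q-cc)@dr;e=q[s>s.max()-39]
print('circle',cv2.minEnclosingCircle(e.astype(np.float32)))
ys,xs=np.where(m);k=(ys>285);print('px box eye',xs[k].min(),xs[k].max(),ys[k].max())
Q=P[300:330,290:350];o=(Q[...,2]>8)&(Q[...,2]<16)
hole=(P[...,2]<5)&(np.hypot(P[...,0]-532,P[...,1]+20)<14);print('hole pts',hole.sum(),np.round(P[hole].mean(0),1))
E
```

```text
circle ((532.4990844726562, -20.481969833374023), 21.505096435546875)
px box eye 289 344 331
hole pts 580 [ 5.385e+02 -1.980e+01 -3.000e-01]
```

move_arm(
  deltas="-0.04 0.04 2.09 -0.001 -0.003 0; -0.02 0.04 2.09 0 -0.001 0; -0.02 0.03 2.08 0 0 0; 0 0.03 1.3 0 0 0; 0 0 0.72 0 0 0; 0 0 0 0 0 0",
)

```text
clock: 18.6
position: [460.7, -19.1, 5.3]
ee_rot: [-0.008, 1.0, -0.0, 0.002]
contact_force: [-0.3, -0.2, 0.1]
gripper_width: 59.9
```

```bash
python3 - <<'E'
from h import *
st=now()
E
```

```text
t 18.6 p [460.7 -19.1   5.3] x [-1.    -0.016 -0.005] z [ 0.005 -0.    -1.   ] F [-0.3 -0.2  0.1] w 59.9
```

move_arm(
  deltas="0.19 -0.2 0.2 0 0.005 0; 0 0 0 0 0 0",
)

```text
clock: 18.85
position: [459.0, -21.5, 3.7]
ee_rot: [-0.008, 1.0, 0.0, 0.0]
contact_force: [0.2, 0.1, -0.2]
gripper_width: 60.4
```

move_arm(
  deltas="0 0 0 0 0 0; 0 0 0 0 0 0; 0 0 0 0 0 0; 0 0 0 0 0 0; 0 0 0 0 0 0; 0 0 0 0 0 0; 0 0 -2 0 0 0; 0 0 -5 0 0 0; 0 0 -5 0 0 0; 0 0 -5 0 0 0; 0 0 0 0 0 0",
  grip=0,
)

```text
clock: 20.23
position: [461.1, -20.7, 176.9]
ee_rot: [-0.008, 1.0, 0.001, 0.004]
contact_force: [0.7, -0.4, -3.6]
gripper_width: 23.9
```

```bash
python3 - <<'E'
from h import *
st=now();p=shot('wrist','w11.png')
P=pts(p,st);Rm=R.from_quat(st['ee_rot']).as_matrix()
T=(P-st['position'])@Rm
m=(np.abs(T[...,1])<30)&(T[...,2]<20)&(T[...,2]>-15)
for s in range(-70,110,10):
    k=m&(np.abs(T[...,0]-s)<5)
    if k.sum()>5: print(s,k.sum(),np.round(np.percentile(T[k][:,1],[2,50,98]),1),'z',np.round(np.percentile(T[k][:,2],[5,50,95]),1))
# plan to hang pre A
p1,r1=plan(hang15(TA,80),RH15,step=40);print(p1)
E
```

```text
t 20.23 p [461.1 -20.7 176.9] x [-1.    -0.016 -0.009] z [ 0.009  0.002 -1.   ] F [ 0.7 -0.4 -3.6] w 23.9
-70 17 [-19.1  18.   19.6] z [2.5 3.7 5.3]
-60 588 [-16.5   0.3  17. ] z [-7.6 -5.6  3.4]
-50 873 [-11.8   0.3  12.4] z [-7.1 -5.8 -4.2]
-40 924 [-12.2   0.3  12.2] z [-6.8 -5.7 -3.7]
-30 975 [-11.9   0.3  12.5] z [-6.7 -5.8 -3.7]
-20 1022 [-12.1  -0.1  12.2] z [-6.6 -5.7 -3.9]
-10 1089 [-11.8   0.3  12. ] z [-7.1 -5.7 -4.5]
0 1185 [-11.8   0.3  12. ] z [-7.7 -5.7 -4.6]
10 2028 [-23.5   0.3  23.7] z [-13.7  -6.   -4.2]
20 1321 [-12.3  -0.1  12.5] z [-6.6 -5.5 -3.5]
30 1407 [-12.1  -0.1  12.4] z [-6.5 -5.5 -3.5]
40 1508 [-12.3  -0.   12.5] z [-6.5 -5.4 -3.3]
50 1912 [-15.7   1.1  19.7] z [-7.4 -5.9 -4.2]
60 2745 [-16.8   1.9  20.9] z [-8.1 -6.6 -5.3]
70 2889 [-16.9   1.9  20.9] z [-7.5 -6.4 -5.2]
80 3063 [-17.7   1.8  20.9] z [-7.4 -6.3 -4.8]
90 2312 [-19.2   8.6  21.2] z [-7.4 -6.3 -4.6]
100 2399 [-19.2   8.7  21.2] z [-7.4 -6.2 -4.5]
6 -0.23 3.42 -1.54 -0.023 -0.07 -0.103; -0.69 3.4 -1.43 -0.023 -0.07 -0.103; -1.13 3.34 -1.29 -0.023 -0.07 -0.103; -1.55 3.23 -1.12 -0.023 -0.07 -0.103; -1.95 3.07 -0.93 -0.023 -0.07 -0.103; -2.32 2.87 -0.7 -0.023 -0.07 -0.103
[469.55202347 183.98433043 267.03816725]
```

View pics/w11.png

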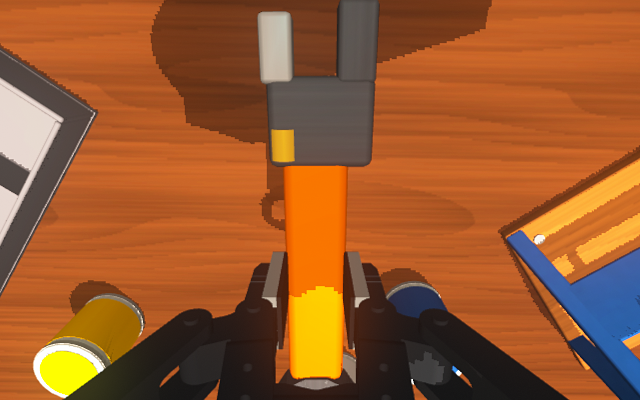

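move_arm(
  deltas="-0.23 3.42 -1.54 -0.023 -0.07 -0.103; -0.69 3.4 -1.43 -0.023 -0.07 -0.103; -1.13 3.34 -1.29 -0.023 -0.07 -0.103; -1.55 3.23 -1.12 -0.023 -0.07 -0.103; -1.95 3.07 -0.93 -0.023 -0.07 -0.103; -2.32 2.87 -0.7 -0.023 -0.07 -0.103; 0 0 0 0 0 0; 0 0 0 0 0 0",
)

```text
clock: 21.28
position: [468.3, 182.9, 263.1]
ee_rot: [-0.309, 0.927, 0.068, 0.202]
contact_force: [0.2, -1.4, -3.1]
gripper_width: 23.7
```

```bash
python3 - <<'E'
from h import *
st=now();print(st['joints'])
plan(hang15(TA,22),RH15,step=18)
E
```

```text
t 21.27 p [468.3 182.9 263.1] x [-0.728 -0.545 -0.416] z [ 0.332  0.251 -0.909] F [ 0.2 -1.4 -3.1] w 23.7
[ 0.71221889 -0.04541274 -0.53215993  0.04401803 -0.65653145 -1.66915439]
4 -0.46 0 1.32 0.001 -0.002 0; -0.46 0 1.33 0.001 -0.002 0; -0.46 0.01 1.32 0.001 -0.002 0; -0.46 0 1.33 0.001 -0.002 0
```

move_arm(
  deltas="-0.46 0 1.32 0.001 -0.002 0; -0.46 0 1.33 0.001 -0.002 0; -0.46 0.01 1.32 0.001 -0.002 0; -0.46 0 1.33 0.001 -0.002 0; 0 0 0 0 0 0; 0 0 0 0 0 0",
)

```text
clock: 22.02
position: [500.9, 207.4, 225.6]
ee_rot: [-0.308, 0.926, 0.068, 0.209]
contact_force: [0.1, -0.2, -2.3]
gripper_width: 23.9
```

```bash
python3 - <<'E'
from h import *
st=now();print(hang15(TA,22)-st['position'])
eyecheck(TA,22,'top');eyecheck(TA,22,'scene')
plan(hang15(TA,-25),RH15,step=10)
q=shot('scene','s12.png');t=shot('top','t12.png')
a=cv2.resize(q['pixels'][90:230,370:530],None,fx=2.4,fy=2.4);b=cv2.resize(t['pixels'][130:270,130:290],None,fx=2.4,fy=2.4)
cv2.imwrite('pics/c12.png',np.hstack([a,b]))
E
```

```text
t 22.02 p [500.9 207.4 225.6] x [-0.723 -0.542 -0.428] z [ 0.344  0.255 -0.904] F [ 0.1 -0.2 -2.3] w 23.9
[-1.50422297 -1.15314758 -2.99160429]
top 157 u(+toward eye) range [-32.6  23.7] v [-20.5  19.1] n 7.9
scene 148 u(+toward eye) range [-32.6  23.9] v [-23.5  17.6] n 8.1
5 -0.17 0 0.96 0 0.001 0; -0.18 0 0.95 0 0.001 0; -0.17 0 0.96 0 0.001 0; -0.18 0 0.96 0 0.001 0; -0.17 0 0.95 0 0.001 0
```

View pics/c12.png

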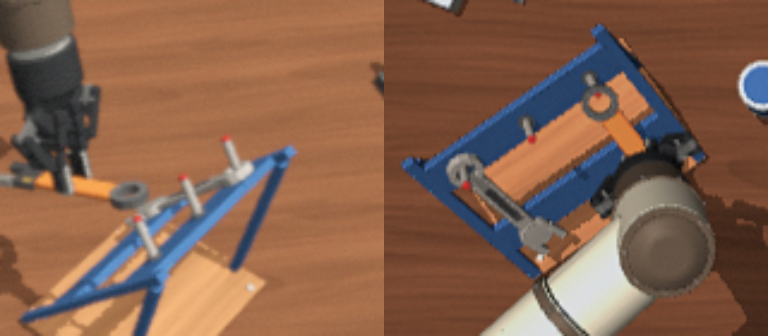

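move_arm(
  deltas="0.13 0.1 0.9 0 0 0; -0.25 0 0.95 0 0.001 0; -0.25 0 0.96 0 0.001 0",
)

```text
clock: 22.6
position: [512.8, 217.6, 201.0]
ee_rot: [-0.308, 0.926, 0.068, 0.208]
contact_force: [-0.4, -0.5, -1.9]
gripper_width: 23.8
```

move_arm(
  deltas="-0.25 0 0.96 0 0.001 0; -0.25 0 0.95 0 0.001 0; 0 0 0 0 0 0",
)

```text
clock: 22.98
position: [522.8, 225.0, 185.5]
ee_rot: [-0.309, 0.926, 0.067, 0.206]
contact_force: [-0.1, -0.7, -1.7]
gripper_width: 24.2
```

```bash
python3 - <<'E'
from h import *
st=now();print(st['joints'],hang15(TA,-25)-st['position'],st['wrist_torque'])
q=shot('scene','s13.png');t=shot('top','t13.png')
a=cv2.resize(q['pixels'][90:230,370:530],None,fx=2.4,fy=2.4);b=cv2.resize(t['pixels'][130:270,130:290],None,fx=2.4,fy=2.4)
cv2.imwrite('pics/c13.png',np.hstack([a,b]))
E
```

```text
t 22.98 p [522.8 225.  185.5] x [-0.725 -0.544 -0.423] z [ 0.34   0.252 -0.906] F [-0.1 -0.7 -1.7] w 24.2
[ 0.70618257  0.15711281 -0.54280754  0.06880878 -0.43584511 -1.68987689] [ 0.77896886 -0.62028191  1.12818874] [-0.68377936  0.9322344   0.00200963]
```

View pics/c13.png

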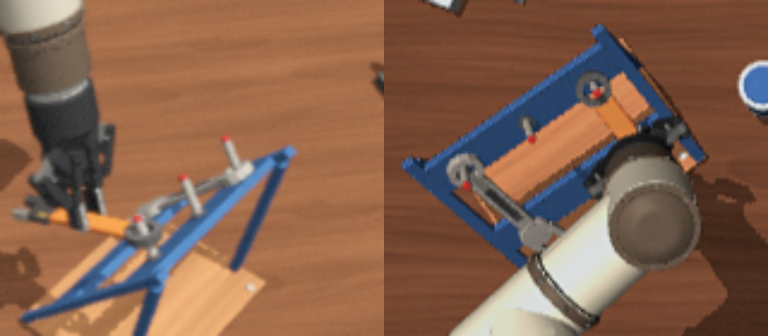

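Threaded. Release and back off.

move_arm(
  deltas="0 0 0 0 0 0; 0 0 0 0 0 0; 0 0 0 0 0 0; 0 0 0 0 0 0; 0 0 0 0 0 0; 0 0 0 0 0 0",
  grip=6,
)

```text
clock: 23.82
position: [522.7, 225.0, 186.6]
ee_rot: [-0.308, 0.926, 0.068, 0.207]
contact_force: [-0.6, -0.5, -0.4]
gripper_width: 60.0
```

move_arm(
  deltas="0 0 -1.5 0 0 0; 0 0 -2.5 0 0 0; 0 0 -3 0 0 0; 0 0 -3 0 0 0; 0 0 -4 0 0 0; 0 0 0 0 0 0",
)

```text
clock: 24.58
position: [475.3, 189.7, 318.5]
ee_rot: [-0.308, 0.925, 0.069, 0.211]
contact_force: [0.1, -0.3, -0.3]
gripper_width: 60.3
```

```bash
python3 - <<'E'
from h import *
st=now()
q=shot('scene','s14.png');t=shot('top','t14.png')
a=cv2.resize(q['pixels'][90:230,370:530],None,fx=2.4,fy=2.4);b=cv2.resize(t['pixels'][130:270,130:290],None,fx=2.4,fy=2.4)
cv2.imwrite('pics/c14.png',np.hstack([a,b]))
for nm,pp in(('t',t),('s',q)):
    P=pts(pp)
    for n,x,y in(('blue',609,82),('white',699,4),('yellow',628,-233)): print(nm,n,topc(P,0,x,y))
    print('jar',topc(P,0,438,-391,(60,75)))
E
```

```text
t 24.57 p [475.3 189.7 318.5] x [-0.721 -0.541 -0.433] z [ 0.348  0.258 -0.901] F [ 0.1 -0.3 -0.3] w 60.3
t blue [610.3  82.2  32.5  75.6 326. ]
t white [699.2   3.7  32.3  75.  315. ]
t yellow [ 629.1 -231.6   31.6   75.9  321. ]
jar [ 439.4 -391.6   24.    69.6  183. ]
s blue [608.9  79.4  33.1  75.5 335. ]
s white [699.6   2.4  32.2  75.5 401. ]
s yellow [ 628.9 -234.1   32.7   75.8  375. ]
jar [ 439.9 -393.6   25.    70.4  184. ]
```

View pics/c14.png

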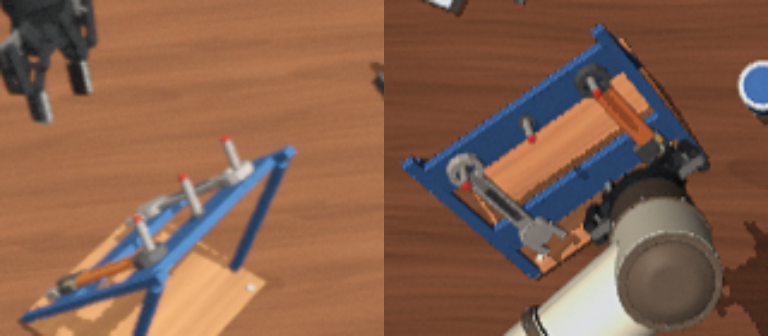

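```bash
cat >> h.py <<'E'
CC=np.array([468,-355.7]);U=np.array([np.cos(np.deg2rad(-35.8)),np.sin(np.deg2rad(-35.8))]);Vv=np.array([-U[1],U[0]])
def cell(i,j): return CC+84*i*U+42*j*Vv
E
python3 - <<'E'
from h import *
from kin import *
for th in(144.2,324.2):
    for n,p in(('blue',[609.5,81,40]),('yel',[629,-233,40]),('white',[699.5,3,40]),('11',[*cell(1,1),46]),('01',[*cell(0,1),46]),('-11',[*cell(-1,1),46])):
        print(th,n,np.round(p),[(round(margin(s),2),np.round(s,2).tolist()) for s in ik(np.array(p,float),Rdown(th),n=6)])
E
```

```text
144.2 blue [610.  81.  40.] [(np.float64(0.51), [0.4, 0.56, -0.24, 0.0, -0.77, -2.59])]
144.2 yel [ 629 -233   40] [(np.float64(0.69), [-0.11, 0.63, -0.09, -0.0, -0.85, -2.08])]
144.2 white [700.   3.  40.] [(np.float64(0.67), [0.24, 0.67, -0.01, -0.0, -0.89, -2.43])]
144.2 11 [ 561. -371.   46.] [(np.float64(0.7), [-0.34, 0.63, -0.08, -0.0, -0.86, -1.85])]
144.2 01 [ 493. -322.   46.] [(np.float64(0.59), [-0.3, 0.52, -0.31, -0.0, -0.75, -1.89])]
144.2 -11 [ 424. -272.   46.] [(np.float64(0.49), [-0.25, 0.41, -0.52, -0.0, -0.65, -1.95])]
324.2 blue [610.  81.  40.] [(np.float64(0.61), [0.4, 0.56, -0.24, -0.0, -0.77, 0.55])]
324.2 yel [ 629 -233   40] [(np.float64(0.69), [-0.11, 0.63, -0.09, -0.0, -0.85, 1.06])]
324.2 white [700.   3.  40.] [(np.float64(0.73), [0.24, 0.67, -0.01, -0.0, -0.89, 0.71])]
324.2 11 [ 561. -371.   46.] [(np.float64(0.7), [-0.34, 0.63, -0.08, 0.0, -0.86, 1.29])]
324.2 01 [ 493. -322.   46.] [(np.float64(0.59), [-0.3, 0.52, -0.31, -0.0, -0.75, 1.25])]
324.2 -11 [ 424. -272.   46.] [(np.float64(0.49), [-0.25, 0.41, -0.52, 0.0, -0.65, 1.19])]
```

```bash
python3 - <<'E'
from h import *
a=Rdown(144.2)
p,r=plan([520,60,250],a,step=40,rstep=.17)
p,r=plan([609.5,81,130],a,step=45,p0=p,R0=r)
E
```

```text
8 0.81 -1.63 0.51 0.035 0.048 0.156; 0.52 -1.72 0.6 0.035 0.048 0.156; 0.21 -1.75 0.68 0.035 0.048 0.156; -0.09 -1.74 0.74 0.035 0.048 0.156; -0.39 -1.67 0.79 0.035 0.048 0.156; -0.69 -1.56 0.83 0.035 0.048 0.156; -0.96 -1.4 0.83 0.035 0.048 0.156; -1.2 -1.21 0.83 0.035 0.048 0.156
4 -1.51 1.75 2.99 -0.001 0 -0.001; -1.51 1.74 2.99 -0.001 0 -0.001; -1.51 1.74 3 -0.001 0 -0.001; -1.51 1.74 3 -0.001 0 -0.001
```

move_arm(
  deltas="0.81 -1.63 0.51 0.035 0.048 0.156; 0.52 -1.72 0.6 0.035 0.048 0.156; 0.21 -1.75 0.68 0.035 0.048 0.156; -0.09 -1.74 0.74 0.035 0.048 0.156; -0.39 -1.67 0.79 0.035 0.048 0.156; -0.69 -1.56 0.83 0.035 0.048 0.156; -0.96 -1.4 0.83 0.035 0.048 0.156; -1.2 -1.21 0.83 0.035 0.048 0.156; -1.51 1.75 2.99 0 0 0; -1.51 1.74 2.99 0 0 0; -1.51 1.74 3 0 0 0; -1.51 1.74 3 0 0 0",
  grip=8,
)

```text
clock: 26.18
position: [609.7, 80.6, 126.4]
ee_rot: [0.309, 0.951, -0.003, -0.003]
contact_force: [0.6, -0.6, 0.5]
gripper_width: 80.3
```

```bash
python3 - <<'E'
from h import *
st=now()
t=shot('top');s=shot('scene')
print(topc(pts(t),0,609,82),topc(pts(s),0,609,82))
p,r=plan([609.5,81,80],Rdown(144.2),step=30)
plan([609.5,81,40],Rdown(144.2),step=20,p0=p,R0=r)
E
```

```text
t 26.18 p [609.7  80.6 126.4] x [-0.81   0.587  0.003] z [-0.007 -0.004 -1.   ] F [ 0.6 -0.6  0.5] w 80.3
[599.2  85.   26.5  75.5 106. ] [608.6  80.2  32.8  75.7 339. ]
2 -0.04 0.1 2.15 -0.007 -0.004 -0.002; -0.04 0.08 2.15 -0.007 -0.004 -0.002
2 0 0 2 0 0 0; 0 0 2 0 0 0
```

move_arm(
  deltas="-0.04 0.08 2.2 -0.007 -0.004 -0.002; 0 0 2.2 0 0 0; 0 0 2.2 0 0 0; 0 0 2 0 0 0; 0 0 0 0 0 0",
)

```text
clock: 26.9
position: [608.9, 80.5, 41.6]
ee_rot: [0.308, 0.952, -0.001, -0.0]
contact_force: [-0.2, -0.2, 0.2]
gripper_width: 80.0
```

move_arm(
  deltas="0 0 0 0 0 0; 0 0 0 0 0 0; 0 0 0 0 0 0; 0 0 0 0 0 0; 0 0 0 0 0 0",
  grip=5,
)

```text
clock: 27.52
position: [611.5, 81.4, 44.6]
ee_rot: [0.307, 0.952, 0.001, 0.003]
contact_force: [-1.5, -0.0, 5.5]
gripper_width: 60.4
```

move_arm(
  deltas="0 0 -2 0 0 0; 0 0 -4 0 0 0; 0 0 -5 0 0 0; 0 0 0 0 0 0",
)

```text
clock: 28.02
position: [612.4, 81.8, 157.2]
ee_rot: [0.307, 0.952, 0.003, 0.005]
contact_force: [-0.6, 0.9, -2.8]
gripper_width: 60.4
```

```bash
python3 - <<'E'
from h import *
st=now();p=shot('wrist','w15.png')
P=pts(p,st);Rm=R.from_quat(st['ee_rot']).as_matrix();T=(P-st['position'])@Rm
c=cell(1,1);print(c)
plan([*c,150],Rdown(144.2),step=50)
E
```

```text
t 28.02 p [612.4  81.8 157.2] x [-0.811  0.585 -0.007] z [ 0.011  0.003 -1.   ] F [-0.6  0.9 -2.8] w 60.4
[ 560.69758314 -370.7717643 ]
10 -2.25 -3.96 0.03 0 0 0; -2.24 -3.95 0.03 0 0 0; -2.25 -3.96 0.03 0 0 0; -2.24 -3.95 0.03 0 0 0; -2.25 -3.96 0.03 0 0 0; -2.24 -3.95 0.03 0 0 0; -2.25 -3.96 0.03 0 0 0; -2.25 -3.95 0.03 0 0 0; -2.24 -3.96 0.03 0 0 0; -2.25 -3.95 0.04 0 0 0
```

View pics/w15.png

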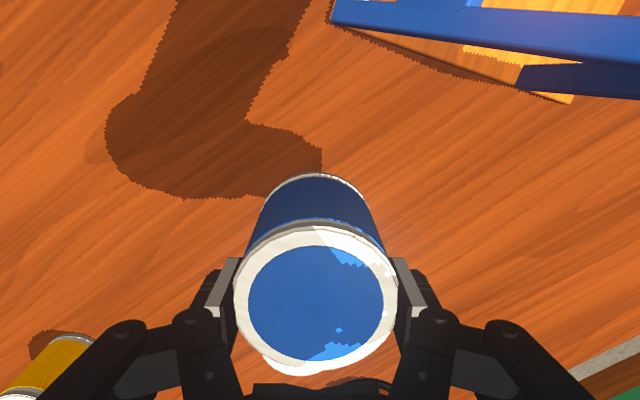

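move_arm(
  deltas="-2.25 -3.96 0 0 0 0; -2.24 -3.95 0 0 0 0; -2.25 -3.96 0 0 0 0; -2.24 -3.95 0 0 0 0; -2.25 -3.96 0 0 0 0; -2.24 -3.95 0 0 0 0; -2.25 -3.96 0 0 0 0; -2.25 -3.95 0 0 0 0; -2.24 -3.96 0 0 0 0; -2.25 -3.95 0 0 0 0; 0 0 0 0 0 0; 0 0 0 0 0 0",
)

```text
clock: 29.58
position: [559.6, -370.3, 150.3]
ee_rot: [0.308, 0.951, 0.001, -0.001]
contact_force: [0.3, -0.1, -3.4]
gripper_width: 60.4
```

```bash
python3 - <<'E'
from h import *
st=now()
p,r=plan([*cell(1,1),75],Rdown(144.2),step=35)
plan([*cell(1,1),51],Rdown(144.2),step=10,p0=p,R0=r)
t=shot('top','t16.png');s=shot('scene','s16.png')
cv2.imwrite('pics/c16.png',np.hstack([cv2.resize(t['pixels'][150:280,360:500],None,fx=2.8,fy=2.8),cv2.resize(s['pixels'][160:290,140:280],None,fx=2.8,fy=2.8)]))
E
```

```text
t 29.57 p [ 559.6 -370.3  150.3] x [-0.81   0.586  0.002] z [-0.001  0.003 -1.   ] F [ 0.3 -0.1 -3.4] w 60.4
3 -0.05 0 2.51 0 -0.001 0; -0.04 0.01 2.51 0 -0.001 0; -0.04 0 2.51 0 -0.001 0
3 0 0 0.8 0 0 0; 0 0 0.8 0 0 0; 0 0 0.8 0 0 0
```

View pics/c16.png

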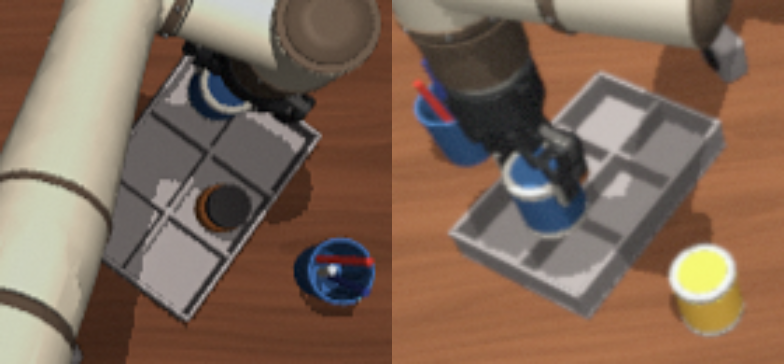

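move_arm(
  deltas="-0.05 0 2.5 0 -0.001 0; -0.04 0.01 2.5 0 -0.001 0; -0.04 0 2.5 0 -0.001 0; 0 0 0.8 0 0 0; 0 0 0.8 0 0 0; 0 0 0.7 0 0 0; 0 0 0 0 0 0",
)

```text
clock: 30.55
position: [562.3, -371.7, 54.8]
ee_rot: [0.307, 0.952, -0.0, 0.003]
contact_force: [0.6, 0.2, -2.8]
gripper_width: 59.9
```

```bash
python3 - <<'E'
from h import *
st=now();p=shot('wrist','w17.png')
E
```

```text
t 30.55 p [ 562.3 -371.7   54.8] x [-0.811  0.585 -0.005] z [ 0.005 -0.002 -1.   ] F [ 0.6  0.2 -2.8] w 59.9
```

View pics/w17.png

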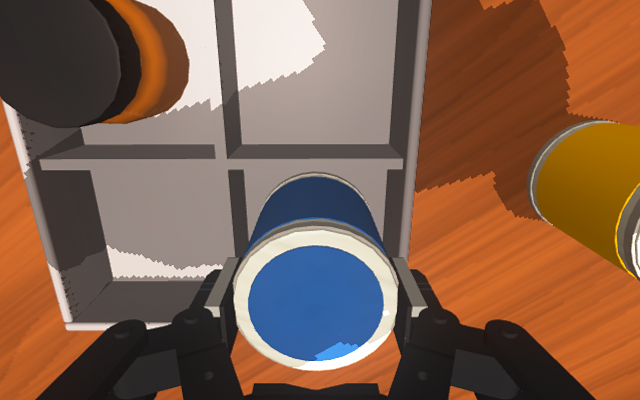

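move_arm(
  deltas="0.1 0.05 0.3 0 0 0; 0 0 0.15 0 0 0; 0 0 0 0 0 0",
)

```text
clock: 30.98
position: [561.9, -370.9, 50.4]
ee_rot: [0.307, 0.952, -0.0, 0.003]
contact_force: [-0.2, -1.2, -3.0]
gripper_width: 60.5
```

move_arm(
  deltas="0 0 0.2 0 0 0; 0 0 0 0 0 0",
)

```text
clock: 31.22
position: [562.3, -371.2, 49.6]
ee_rot: [0.307, 0.952, -0.0, 0.003]
contact_force: [-2.7, 0.2, 2.8]
gripper_width: 60.7
```

Contact. Release; lift straight up.

move_arm(
  deltas="0 0 0 0 0 0; 0 0 0 0 0 0; 0 0 0 0 0 0; 0 0 0 0 0 0",
  grip=7.4,
)

```text
clock: 31.72
position: [562.0, -370.9, 48.4]
ee_rot: [0.307, 0.952, -0.0, 0.003]
contact_force: [0.6, 0.2, -0.1]
gripper_width: 73.7
```

move_arm(
  deltas="0 0 -1.5 0 0 0; 0 0 -3 0 0 0; 0 0 -4 0 0 0; 0 0 -4 0 0 0; 0 0 0 0 0 0",
)

```text
clock: 32.35
position: [563.5, -371.9, 179.6]
ee_rot: [0.307, 0.952, -0.001, 0.008]
contact_force: [0.9, 0.5, -0.3]
gripper_width: 73.9
```

```bash
python3 - <<'E'
from h import *
st=now();p=shot('wrist','w18.png');P=pts(p,st)
t=shot('top');s=shot('scene')
for nm,pp in(('t',t),('s',s)):
    Q=pts(pp)
    for n,x,y in(('white',699,4),('yellow',628,-233)): print(nm,n,topc(Q,0,x,y))
print('placed',topc(P,0,562,-371,(74,90)))
p,r=plan([629,-233,140],Rdown(144.2),step=45)
E
```

```text
t 32.35 p [ 563.5 -371.9  179.6] x [-0.811  0.585 -0.016] z [ 0.015 -0.007 -1.   ] F [ 0.9  0.5 -0.3] w 73.9
t white [700.3   3.7  31.9  75.2 316. ]
t yellow None
s white [700.    1.7  32.4  75.6 404. ]
s yellow [ 627.8 -233.6   33.1   75.9  379. ]
placed [ 559.3 -369.9   32.    79.1 5893. ]
4 0.63 3.78 0.84 0 0.001 0; 0.63 3.78 0.83 0 0.001 0; 0.63 3.78 0.84 0 0.001 0; 0.63 3.78 0.84 0 0.001 0
```

View pics/w18.png

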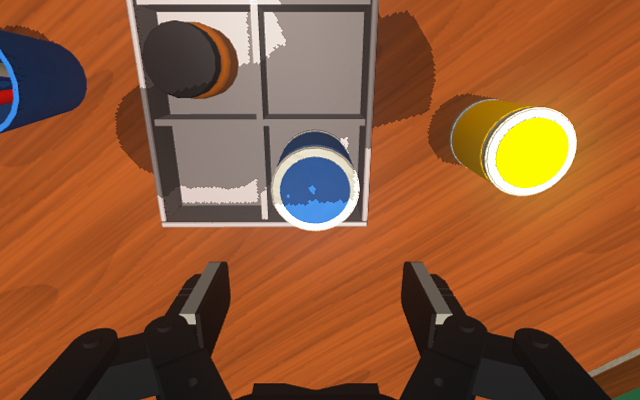

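move_arm(
  deltas="0.63 3.78 0.84 0 0 0; 0.63 3.78 0.83 0 0 0; 0.63 3.78 0.84 0 0 0; 0.63 3.78 0.84 0 0.003 0; 0 0 1.5 0 0.006 0; 0 0 0 0 0 0",
  grip=8,
)

```text
clock: 33.25
position: [627.9, -233.2, 122.2]
ee_rot: [0.308, 0.952, 0.001, -0.004]
contact_force: [-0.8, 0.4, 0.2]
gripper_width: 80.0
```

```bash
python3 - <<'E'
from h import *
st=now()
s=shot('scene');print(topc(pts(s),0,628,-233))
p,r=plan([628.5,-232.7,41],Rdown(144.2),step=22)
E
```

```text
t 33.25 p [ 627.9 -233.2  122.2] x [-0.811  0.585  0.009] z [-0.007  0.004 -1.   ] F [-0.8  0.4  0.2] w 80.0
[ 629.5 -234.4   31.9   76.1  350. ]
4 0 0.03 2.06 0 -0.002 0; 0.01 0.02 2.06 0 -0.002 0; 0.01 0.03 2.07 0 -0.002 0; 0.02 0.02 2.06 0 -0.002 0
```

move_arm(
  deltas="0 0.03 2.06 0 -0.002 0; 0.01 0.02 2.06 0 -0.002 0; 0.01 0.03 2.07 0 -0.002 0; 0 0.02 1.9 0 -0.002 0; 0 0 0 0 0 0",
)

```text
clock: 33.92
position: [628.5, -233.3, 42.9]
ee_rot: [0.308, 0.951, -0.0, 0.001]
contact_force: [-0.3, -0.1, 0.2]
gripper_width: 79.8
```

move_arm(
  deltas="0 0 0 0 0 0; 0 0 0 0 0 0; 0 0 0 0 0 0; 0 0 0 0 0 0; 0 0 0 0 0 0",
  grip=5,
)

```text
clock: 34.55
position: [630.9, -232.9, 45.8]
ee_rot: [0.307, 0.952, -0.0, 0.004]
contact_force: [-0.9, -1.5, 5.6]
gripper_width: 60.2
```

move_arm(
  deltas="0 0 -2 0 0 0; 0 0 -4 0 0 0; 0 0 -5 0 0 0; 0 0 0 0 0 0",
)

```text
clock: 35.05
position: [631.9, -232.3, 158.7]
ee_rot: [0.307, 0.952, 0.001, 0.007]
contact_force: [1.0, -0.0, -2.5]
gripper_width: 60.4
```

```bash
python3 - <<'E'
from h import *
st=now()
p=shot('wrist','w19.png')
print(cell(-1,1));plan([*cell(-1,1),155],Rdown(144.2),step=40)
E
```

```text
t 35.05 p [ 631.9 -232.3  158.7] x [-0.811  0.585 -0.012] z [ 0.013 -0.003 -1.   ] F [ 1.  -0.  -2.5] w 60.4
[ 424.43886155 -272.4988749 ]
6 2.38 -2.56 -0.02 0.001 0.001 0; 2.38 -2.55 -0.01 0.001 0.001 0; 2.38 -2.56 -0.01 0.001 0.001 0; 2.37 -2.56 0 0.001 0.001 0; 2.38 -2.55 0 0.001 0.001 0; 2.38 -2.56 0 0.001 0.001 0
```

View pics/w19.png

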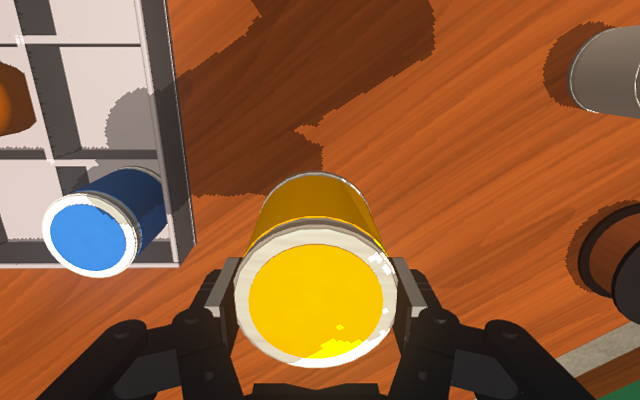

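move_arm(
  deltas="2.38 -2.56 0 0.001 0.001 0; 2.38 -2.55 0 0.001 0.001 0; 2.38 -2.56 0 0.001 0.001 0; 2.37 -2.56 0 0.001 0.001 0; 2.38 -2.55 0 0.001 0.001 0; 2.38 -2.56 0 0.001 0.001 0; 0 0 0 0 0 0; 0 0 0 0 0 0",
)

```text
clock: 36.1
position: [423.6, -272.8, 152.9]
ee_rot: [0.308, 0.952, -0.002, -0.002]
contact_force: [0.8, 0.5, -3.2]
gripper_width: 60.7
```

```bash
python3 - <<'E'
from h import *
st=now()
p,r=plan([*cell(-1,1),75],Rdown(144.2),step=30)
plan([*cell(-1,1),54],Rdown(144.2),step=10,p0=p,R0=r)
E
```

```text
t 36.1 p [ 423.6 -272.8  152.9] x [-0.811  0.585  0.004] z [-0.006 -0.002 -1.   ] F [ 0.8  0.5 -3.2] w 60.7
3 -0.03 0.04 2.6 -0.002 -0.001 0; -0.02 0.03 2.59 -0.002 -0.001 0; -0.02 0.02 2.6 -0.002 -0.001 0
3 0 0 0.7 0 0 0; 0 0 0.7 0 0 0; 0 0 0.7 0 0 0
```

move_arm(
  deltas="-0.02 0.03 2.6 -0.002 -0.001 0; -0.02 0.03 2.59 -0.002 -0.001 0; -0.02 0.02 2.6 -0.002 -0.001 0; 0 0 0.7 0 0 0; 0 0 0.7 0 0 0; 0 0 0.7 0 0 0; 0 0 0 0 0 0",
)

```text
clock: 36.98
position: [424.9, -272.8, 55.0]
ee_rot: [0.307, 0.952, 0.001, 0.001]
contact_force: [0.3, 0.3, -1.6]
gripper_width: 60.6
```

```bash
python3 - <<'E'
from h import *
st=now();p=shot('wrist','w20.png')
E
```

```text
t 36.98 p [ 424.9 -272.8   55. ] x [-0.811  0.585 -0.001] z [ 0.002  0.001 -1.   ] F [ 0.3  0.3 -1.6] w 60.6
```

View pics/w20.png

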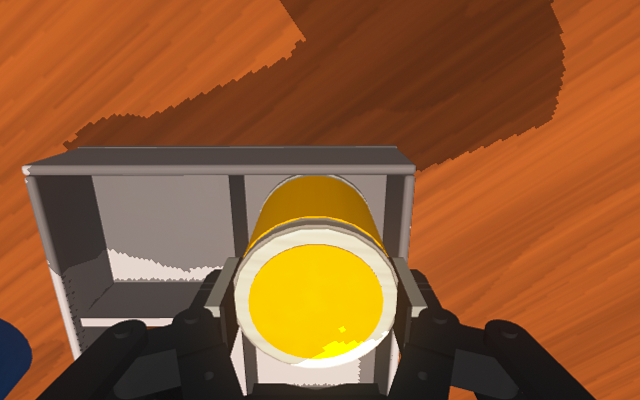

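move_arm(
  deltas="0 0 0.3 0 0 0; 0 0 0.25 0 0 0; 0 0 0 0 0 0",
)

```text
clock: 37.4
position: [425.1, -272.9, 50.8]
ee_rot: [0.307, 0.952, 0.0, 0.001]
contact_force: [-1.8, 1.9, 5.3]
gripper_width: 60.4
```

move_arm(
  deltas="0 0 0 0 0 0; 0 0 0 0 0 0; 0 0 0 0 0 0; 0 0 0 0 0 0",
  grip=7.4,
)

```text
clock: 37.9
position: [425.0, -272.9, 49.5]
ee_rot: [0.307, 0.952, 0.001, 0.001]
contact_force: [-0.5, -0.0, -0.1]
gripper_width: 74.0
```

move_arm(
  deltas="0 0 -1.5 0 0 0; 0 0 -3 0 0 0; 0 0 -4 0 0 0; 0 0 -4 0 0 0; 0 0 0 0 0 0",
)

```text
clock: 38.52
position: [426.6, -273.7, 178.0]
ee_rot: [0.307, 0.952, 0.0, 0.005]
contact_force: [-0.6, -0.1, -0.8]
gripper_width: 74.0
```

```bash
python3 - <<'E'
from h import *
st=now();p=shot('wrist','w21.png');P=pts(p,st)
t=shot('top','t21.png');s=shot('scene','s21.png')
for nm,pp in(('t',t),('s',s)):
    Q=pts(pp)
    print(nm,'white',topc(Q,0,699,4))
print('placed',topc(P,0,424,-272,(74,90)))
p,r=plan([699.5,2.7,130],Rdown(144.2),step=46)
E
```

```text
t 38.52 p [ 426.6 -273.7  178. ] x [-0.811  0.585 -0.009] z [ 0.01  -0.002 -1.   ] F [-0.6 -0.1 -0.8] w 74.0
t white [700.    4.7  31.9  75.4 319. ]
s white [699.7   1.9  32.7  75.7 403. ]
placed [ 421.8 -271.2   31.9   79.1 5958. ]
9 -0.69 4.27 0.49 0 0 0; -0.69 4.27 0.49 0 0 0; -0.7 4.28 0.49 0 0 0; -0.69 4.27 0.49 0 0 0; -0.69 4.27 0.5 0 0 0; -0.69 4.27 0.49 0 0 0; -0.7 4.27 0.49 0 0 0; -0.69 4.28 0.49 0 0 0; -0.69 4.27 0.49 0 0 0
```

View pics/s21.png

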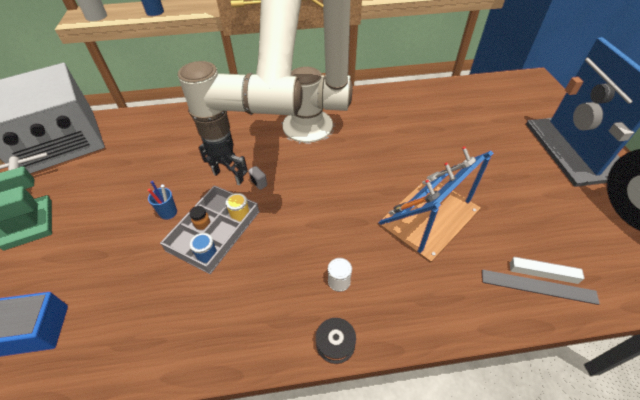

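Blue and yellow tins are in the crate, the white one is at px (340,275), and both spanners are on the rack. Next the white tin.

move_arm(
  deltas="-0.69 4.27 0.49 0 0 0; -0.69 4.27 0.49 0 0 0; -0.7 4.28 0.49 0 0 0; -0.69 4.27 0.49 0 0 0; -0.69 4.27 0.5 0 0 0; -0.69 4.27 0.49 0 0 0; -0.7 4.27 0.49 0 0 0; -0.69 4.28 0.49 0 0 0; -0.69 4.27 0.49 0 0 0; 0 0 0 0 0 0; 0 0 0 0 0 0",
  grip=8,
)

```text
clock: 40.05
position: [699.2, 2.3, 129.1]
ee_rot: [0.307, 0.952, -0.0, -0.001]
contact_force: [-0.2, 0.3, 0.5]
gripper_width: 80.1
```

```bash
python3 - <<'E'
from h import *
st=now()
s=shot('scene');print(topc(pts(s),0,699,3))
p=shot('wrist','w22.png')
p,r=plan([699.5,2.7,42],Rdown(144.2),step=22)
E
```

```text
t 40.05 p [699.2   2.3 129.1] x [-0.811  0.585  0.001] z [-0.002 -0.    -1.   ] F [-0.2  0.3  0.5] w 80.1
[698.9   2.6  33.1  75.8 401. ]
5 0.01 0.02 1.77 0 0 0; 0.01 0.02 1.77 0 0 0; 0.01 0.02 1.77 0 0 0; 0.01 0.01 1.77 0 0 0; 0.01 0.02 1.77 0 0 0
```

View pics/w22.png

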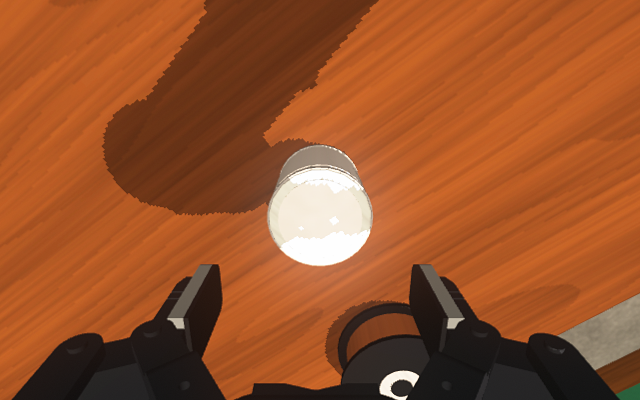

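move_arm(
  deltas="0.01 0.02 1.77 0 0 0; 0.01 0.02 1.77 0 0 0; 0.01 0.02 1.77 0 0 0; 0.01 0.01 1.77 0 0 0; 0.01 0.02 1.6 0 0 0; 0 0 0 0 0 0",
)

```text
clock: 40.9
position: [699.4, 3.4, 42.1]
ee_rot: [0.308, 0.952, -0.0, -0.001]
contact_force: [0.6, -0.6, 0.0]
gripper_width: 80.2
```

move_arm(
  deltas="0 0 0 0 0 0; 0 0 0 0 0 0; 0 0 0 0 0 0; 0 0 0 0 0 0; 0 0 0 0 0 0",
  grip=5,
)

```text
clock: 41.52
position: [701.4, 3.8, 45.4]
ee_rot: [0.307, 0.952, 0.001, 0.002]
contact_force: [0.9, 1.6, 4.5]
gripper_width: 60.7
```

move_arm(
  deltas="0 0 -2 0 0 0; 0 0 -4 0 0 0; 0 0 -6 0 0 0; 0 0 0 0 0 0",
)

```text
clock: 42.02
position: [703.2, 3.4, 171.6]
ee_rot: [0.307, 0.952, 0.003, 0.006]
contact_force: [-0.7, 0.4, -3.1]
gripper_width: 60.4
```

```bash
python3 - <<'E'
from h import *
st=now();print(cell(0,1))
plan([*(cell(0,1)),175],Rdown(144.2),step=44)
p=shot('wrist','w23.png')
E
```

```text
t 42.02 p [703.2   3.4 171.6] x [-0.811  0.585 -0.011] z [ 0.014  0.002 -1.   ] F [-0.7  0.4 -3.1] w 60.4
[ 492.56822235 -321.6353196 ]
9 -0.21 -4.3 -0.08 0.001 0.001 0; -0.22 -4.3 -0.07 0.001 0.001 0; -0.21 -4.29 -0.07 0.001 0.001 0; -0.21 -4.3 -0.06 0.001 0.001 0; -0.22 -4.3 -0.06 0.001 0.001 0; -0.21 -4.3 -0.06 0.001 0.001 0; -0.21 -4.3 -0.05 0.001 0.001 0; -0.22 -4.3 -0.05 0.001 0.001 0; -0.21 -4.3 -0.04 0.001 0.001 0
```

View pics/w23.png

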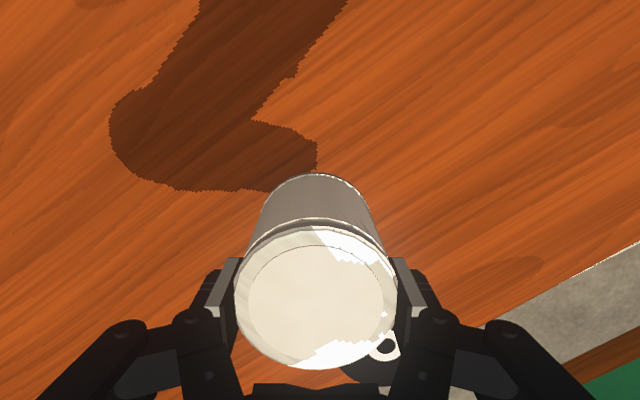

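move_arm(
  deltas="-0.21 -4.3 -0.08 0.001 0.001 0; -0.22 -4.3 -0.07 0.001 0.001 0; -0.21 -4.29 -0.07 0.001 0.001 0; -0.21 -4.3 -0.06 0.001 0.001 0; -0.22 -4.3 -0.06 0.001 0.001 0; -0.21 -4.3 -0.06 0.001 0.001 0; -0.21 -4.3 -0.05 0.001 0.001 0; -0.22 -4.3 -0.05 0.001 0.001 0; -0.21 -4.3 -0.04 0.001 0.001 0; 0 0 0 0 0 0; 0 0 0 0 0 0",
)

```text
clock: 43.45
position: [488.5, -321.1, 169.2]
ee_rot: [0.308, 0.951, -0.002, -0.006]
contact_force: [0.2, 0.4, -2.5]
gripper_width: 60.5
```

```bash
python3 - <<'E'
from h import *
st=now()
c=cell(0,1)
p,r=plan([*c,80],Rdown(144.2),step=33)
plan([*c,54],Rdown(144.2),step=10,p0=p,R0=r)
p=shot('wrist','w24.png')
E
```

```text
t 43.45 p [ 488.5 -321.1  169.2] x [-0.81   0.586  0.011] z [-0.013 -0.    -1.   ] F [ 0.2  0.4 -2.5] w 60.5
3 -0.15 0.09 2.97 -0.003 -0.004 0; -0.14 0.08 2.97 -0.003 -0.004 0; -0.13 0.07 2.98 -0.003 -0.004 0
3 0 0 0.87 0 0 0; 0 0 0.86 0 0 0; 0 -0.01 0.87 0 0 0
```

View pics/w24.png

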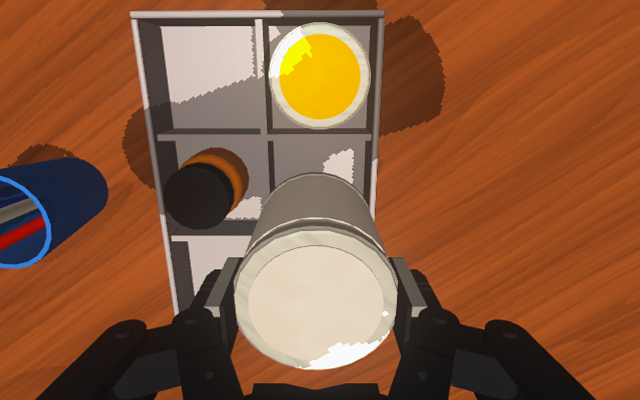

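move_arm(
  deltas="-0.2 0.09 2.9 -0.003 -0.004 0; -0.14 0.08 2.9 -0.003 -0.004 0; 0 0 0 0 0 0",
)

```text
clock: 43.88
position: [491.3, -320.4, 109.8]
ee_rot: [0.307, 0.952, -0.0, -0.004]
contact_force: [-0.3, 0.0, -3.3]
gripper_width: 60.4
```

```bash
python3 - <<'E'
from h import *
st=now()
plan([*cell(0,1),54],Rdown(144.2),step=12)
p=shot('wrist','w25.png')
E
```

```text
t 43.88 p [ 491.3 -320.4  109.8] x [-0.812  0.584  0.006] z [-0.007  0.001 -1.   ] F [-0.3  0.  -3.3] w 60.4
5 -0.04 0 1.12 -0.001 -0.001 0; -0.04 0 1.11 -0.001 -0.001 0; -0.04 -0.01 1.12 -0.001 -0.001 0; -0.04 0 1.12 -0.001 -0.001 0; -0.03 -0.01 1.11 -0.001 -0.001 0
```

View pics/w25.png

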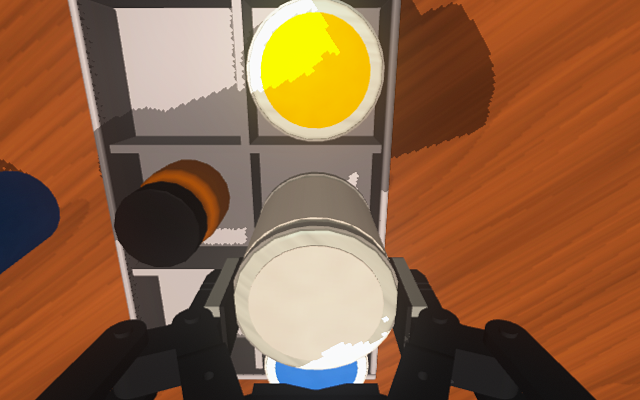

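move_arm(
  deltas="-0.04 0 1.12 -0.001 -0.001 0; -0.04 0 1.11 -0.001 -0.001 0; -0.04 0 1.12 -0.001 -0.001 0; -0.04 0 1.12 -0.001 -0.001 0; -0.03 0 1.1 -0.001 -0.001 0; 0 0 0 0 0 0",
)

```text
clock: 44.68
position: [493.7, -323.2, 55.5]
ee_rot: [0.308, 0.952, 0.001, 0.002]
contact_force: [-0.3, 0.3, -2.3]
gripper_width: 60.5
```

move_arm(
  deltas="0 0 0.25 0 0 0; 0 0 0.2 0 0 0; 0 0 0 0 0 0",
)

```text
clock: 45.05
position: [494.5, -323.4, 52.4]
ee_rot: [0.307, 0.952, 0.001, 0.003]
contact_force: [0.3, -0.2, -4.0]
gripper_width: 60.3
```

move_arm(
  deltas="0.1 0.08 0.15 0 0 0; 0 0 0.12 0 0 0; 0 0 0 0 0 0",
)

```text
clock: 45.42
position: [494.4, -322.1, 50.4]
ee_rot: [0.307, 0.952, 0.001, 0.003]
contact_force: [-0.4, 2.0, 2.8]
gripper_width: 59.9
```

move_arm(
  deltas="0 0 0 0 0 0; 0 0 0 0 0 0; 0 0 0 0 0 0; 0 0 0 0 0 0",
  grip=7.2,
)

```text
clock: 45.92
position: [494.2, -322.2, 49.6]
ee_rot: [0.307, 0.952, 0.001, 0.003]
contact_force: [-0.1, -0.2, -0.5]
gripper_width: 71.7
```

move_arm(
  deltas="0 0 -1.5 0 0 0; 0 0 -3 0 0 0; 0 0 -4 0 0 0; 0 0 -5 0 0 0; 0 2 -4 0 0 0; 0 4 -3 0 0 0; 0 5 -2 0 0 0; 0 5 0 0 0 0; 0 5 0 0 0 0; 0 5 0 0 0 0; 0 0 0 0 0 0; 0 0 0 0 0 0",
)

```text
clock: 47.42
position: [644.5, -111.4, 276.2]
ee_rot: [0.307, 0.952, 0.001, 0.003]
contact_force: [-0.2, 0.1, 0.2]
gripper_width: 72.2
```

```bash
python3 - <<'E'
from h import *
st=now()
t=shot('top','t26.png');s=shot('scene','s26.png')
for nm,pp in(('t',t),('s',s)):
    Q=pts(pp)
    for n,(x,y) in(('blue',cell(1,1)),('white',cell(0,1)),('yellow',cell(-1,1))): 
        r=topc(Q,0,x,y,(73,90),40)
        m=(np.hypot(Q[...,0]-x,Q[...,1]-y)<22)&(Q[...,2]>70)
        A=np.c_[Q[m][:,:2]-[x,y],np.ones(m.sum())];k=np.linalg.lstsq(A,Q[m][:,2],rcond=None)[0]
        rel=r[:2]-CC;print(nm,n,r,'crate',np.round([rel@U,rel@Vv],1),'slope',np.round(k[:2],3))
    print('jar',topc(Q,0,438,-391,(60,75)))
cv2.imwrite('pics/c26.png',np.hstack([cv2.resize(t['pixels'][130:290,130:480],None,fx=1.14*1,fy=1.14),cv2.resize(s['pixels'][130:290,140:490],None,fx=1.14,fy=1.14)]))
cv2.imwrite('pics/d26.png',np.hstack([cv2.resize(s['pixels'][120:270,370:500],None,fx=3,fy=3),cv2.resize(s['pixels'][170:280,150:270],None,fx=3,fy=450/110)]))
E
```

```text
t 47.42 p [ 644.5 -111.4  276.2] x [-0.811  0.585 -0.006] z [ 0.007 -0.    -1.   ] F [-0.2  0.1  0.2] w 72.2
t blue [ 561.  -369.7   32.    80.6  335. ] crate [83.6 43. ] slope [ 0.012 -0.042]
t white [ 493.6 -321.6   31.7   80.7  340. ] crate [ 0.8 42.6] slope [-0.021  0.006]
t yellow [ 423.8 -272.    32.    80.5  345. ] crate [-84.8  42. ] slope [-0.016 -0.02 ]
jar [ 439.3 -391.7   24.6   70.   180. ]
s blue [ 559.9 -371.1   33.2   81.4  351. ] crate [83.5 41.3] slope [-0.004 -0.012]
s white [ 493.4 -322.4   33.    81.   311. ] crate [ 1.1 41.9] slope [ 0.011 -0.009]
s yellow [ 423.7 -273.5   32.5   80.9  269. ] crate [-84.   40.8] slope [-0.    -0.011]
jar [ 439.5 -393.2   25.    70.7  188. ]
```

View pics/t26.png

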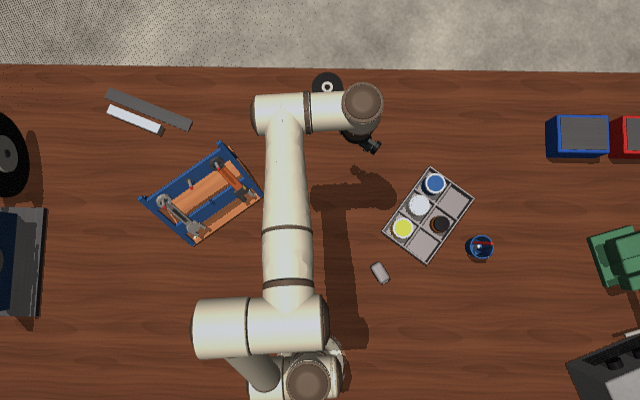

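View pics/d26.png

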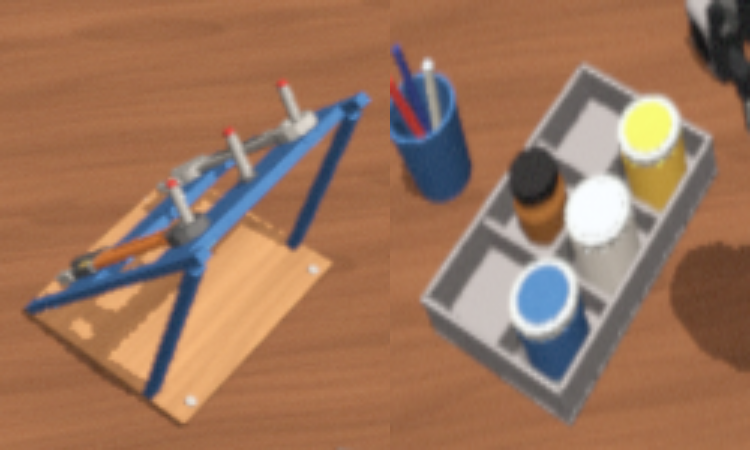

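```bash
python3 - <<'E'
from h import *
for cam in('top','scene'):
    p=shot(cam);Q=pts(p)
    for n,T in(('adj',TA),('comb',TC)):
        root=T-55*D;w=Q-root
        a,b,c=w@PX,w@Y,w@D
        m=(np.hypot(a,b)<27)&(np.hypot(a,b)>8)&(c>6)&(c<30)&(a>-20)
        print(cam,n,m.sum(),'x',np.round(np.percentile(a[m],[1,50,99]),1),'y',np.round(np.percentile(b[m],[1,50,99]),1),'z',np.round(np.percentile(c[m],[2,50,98]),1))
arm.job_done()
E
```

```text
top adj 87 x [-19.2   6.5  19.3] y [-21.2  -5.3  16.4] z [ 6.1 10.2 21.6]
top comb 92 x [-18.5   7.   24.4] y [-20.4  -5.3  17.3] z [ 6.2 10.6 22. ]
scene adj 68 x [-18.4   7.5  18.4] y [-23.4  -9.4  13.3] z [ 6.2 10.7 28.9]
scene comb 62 x [-18.3   6.6  16.7] y [-24.7  -9.1  15.7] z [ 6.2 10.7 24.3]
the job is handed in; nothing more can be done
```

I handed the job in at about 47 s of the 210 s allowed; it gives no verdict.

**What was there:** two spanners (combination and adjustable), three tins (blue, yellow, white) and one jar. I saw no gas-bottle key, red tin or green tin in any picture.

**What I did:**
- **Spanners:** both hang by their eyes on the two end pegs, with the middle peg left free.
- **Tins:** all three stand in the row of three compartments not holding the jar.
- **Jar, tape and cup:** the robot did not touch them.

**Last checks:**
- **Spanners:** the last close-up shows both eyes round their pegs. The depth readings put the visible ring tops about 10 mm out from the peg roots. I read no precise eye centres; the visible ring points fit being round the pegs.
- **Tins:** they sit within about 2 mm of their compartment centres, with tops at 80–81 mm as they should be standing on the crate floor. The top camera's noisy depth gave up to 0.04 rad of tilt and the scene camera gave 0.02 or less, both under the 0.1 limit.
- **Jar:** it did not move measurably. The tape and cup showed in place in the pictures, but I did not re-measure them.
- **Robot:** it was clear of everything, with no contact force.

**What went wrong on the way:** the wrist could not take the full 40-degree lean of the pegs. My first approach stopped with one joint at its limit and another very close to it, without touching anything. I backed out and hung both spanners with the gripper 15 degrees nearer vertical.

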